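# Lay a boxed conduit on its support frame and saddle it down

## Robot

A 6-joint arm with a two-finger parallel gripper is mounted at the origin on the work surface. World frame = base frame: x ahead of the robot, y to its left, z up, the work surface at z = 0. Lengths are in m, angles in rad, forces in N, time in s.
With the tool pointing down it reaches from about 0.35 to 0.775 m from the base axis. Payload 7.3 kg.
Tool frame: the origin (TCP) lies on the centre line of the jaws, within the pads' length; the fingertips stand robot.nose_length ahead of it and the grasp point (between the pads) is the TCP (robot.nose_length is the distance from the TCP to the fingertips, in m); z points along the fingers, y is the direction in which the jaws open and shut (so a half turn about z gives the same grasp; the last joint's range is limited). The gripper opens to 92 mm and grips with 3 to 60 N. Pads are 19 mm wide; open, the fingers measure 130 mm over their backs; the gripper's body (75 mm by 190 mm) begins 47 mm behind the grasp point.
Start: joints at [0.98, 0.342, 1.524, -0, 1.275, -0.146], TCP at [0.226, 0.474, 0.246] pointing down, gripper open.
Joint ranges: [-2.53, 2.53], [-0.77, 2.02], [0.04, 2.7], [-1, 4.14], [0.28, 2.66], [-3.11, 3.11]. Speed limits (rad/s): [2.57, 2.57, 3.14, 3.14, 3.14, 3.14].

## Interface

Orientations are given as [roll, pitch, yaw] about the fixed x, y, z axes, in that order (R = Rz(yaw) Ry(pitch) Rx(roll)).
In Python, from cell import robot, read_camera gives the robot as it stands.
- The arm moves only by the shell command python3 -m crank 'ROWS' [FORCE]. ROWS is JSON, a list of rows, each a list of 7 numbers: the shift along the tool's x, y, z in cm, then the turn, a rotation vector about the tool's x, y, z in degrees, then the opening, from 0 (shut) to 1 (fully open). In form: [[tx, ty, tz, wx, wy, wz, jaw], ...]. A call has 1 to 5 rows; each row is the pose to reach, as a shift and turn from the pose commanded when the call began, along the tool's axes at that moment; what a row does not reach only later rows make up. A row lasts 1/8 s, in which the tool goes at most 62.5 mm and 10.7 degrees, less where a joint would pass 70% of its speed; a pose out of reach is approached as far as the arm can. A call with a gripper value outside its range is refused whole. The fingers move at their own pace and stop on an object; FORCE is the grip in N (left out, the last holds). Time passes only in rows, so rows that repeat a pose let the fingers close. It gives the time, the measured TCP pose, the force and the opening at its end, in the units of the state.
- robot.observe(): the state, without advancing time (a new reading comes with each control period).
- read_camera(name): name is "scene" or "top" or "wrist"; returns a dict with "frame" (420x560x3 uint8, red, green, blue), "intrinsics" (3x3 intrinsics, pixels), "R" (3x3) and "t" (3): a world point X has camera coordinates R X + t. Camera axes: x right, y down, z forward; pixel columns grow to the right and rows downward; lengths in m; the calibration is good to about 2 mm. A picture is of the moment at which its call begins. There is no depth.
- robot.hand_in(): hands the job in, once; it reports no verdict.
The state is a dict: "time": time; "qpos": joint angles; "qvel": joint speeds; "joint_efforts": joint torques, N m; "tool_pos": TCP position; "tool_rot": TCP orientation; "contact_force": force on the tool from outside, world axes, zero at the start; "torque": the same for the moment, N m; "opening": finger opening in m.
Only numpy, scipy, OpenCV 4.12 (cv2) and the standard library are available. Lean on these libraries where they do the work, as an engineer would, in place of code of your own. Each camera call takes 0.05 s, during which the arm holds its last target.

## Task

Lay the loose conduit in the cradles of the two-strut support frame, cast box beyond the yellow strut and the pipe overhanging both struts about equally; its cast box makes it lopsided, so grip it near its balance point (a trial lift of a few millimetres will show it), keep it level and set it down gently. Then take the two large saddles from their bin and set one over the pipe on each strut, square, with both feet flat on the base plate, leaving the small saddles and clips in their bins and the spanner, tape and tin where they are.

Things in the scene. Friction and masses are not known exactly. Their poses are not given: they have to be found in the camera images.
- frame: Fixed support: two strut channels, each 116 (x) by 41 mm (y), top 21 mm up, centred at y = +105 and -105 mm, joined by low flats. On each a base plate 84 (x) by 24 (y) mm, top 25 mm up, with two 4 mm ribs cradling the pipe along y. Plate and strut ends at +y are yellow. Origin: middle, on the work surface; +y within 12 degrees of world +y (robot's left). Frame and bin stand may change sides.
- base_yellow (a point): Middle of the top of the yellow base plate, frame (0, +105, 25) mm; axes as the frame. A saddle's origin belongs here. The ribs' inner edges are 20 mm apart, outer edges 30 mm; a pipe in them has its axis 16.5 mm above this point.
- base_plain (a point): Middle of the top of the base plate on the bare strut, at frame (0, -105, 25) mm; axes as the frame. A saddle's origin belongs here.
- conduit: Loose lopsided part: galvanised pipe 32 mm in diameter, 270 mm long; grey cast round box (66 mm diameter, 36 high) on its +y end, brass bush (36 mm) on the other. Origin: on the axis at mid-pipe; y along it to the box, z out of the lid. Starts flat on the work surface, axis 18 mm up. 0.49 to 0.81 kg; castings differ: it balances 50 to 100 mm from the origin towards the box. Plain pipe from y = -120 to +124 mm.
- box_centre (a point): Centre of the conduit's cast box, on the pipe axis 168 mm from the conduit's origin.
- large1: Sheet-steel omega saddle, 2.5 mm thick, for 32 mm pipe: loop 40 mm wide outside, 34.6 inside, 37 high overall; feet 78 mm tip to tip; strap 20 mm wide. Origin: middle of its underside, level with the soles; x from foot to foot, y along the pipe it holds, z up through the crown. Starts sole down on its sloping bin floor, feet across the slope to within 20 degrees. About 45 g.
- large2: As large1.
- small1: Sheet-steel omega saddle, 2.5 mm thick, for 20 mm pipe: loop 27 mm wide outside, 21.6 inside, 24 high overall; feet 58 mm tip to tip; strap 18 mm wide. Origin: middle of its underside, level with the soles; x from foot to foot, y along the pipe it holds, z up through the crown. Starts sole down on its sloping bin floor, feet across the slope to within 20 degrees. Too small for the pipe; leave it.
- small2: As small1; leave it.
- clip1: Stamped galvanised Z-clip, 60 by 22 by 14 mm; not wanted, leave it in its bin.
- clip2: As clip1; leave it.
- bin_large: Fixed brown cardboard bin with a green flag on its low front, holding the two large saddles. Outer 142 (x, up the slope) by 110 mm (y); walls and floor 3 mm; sides 42, back 46, front 26 mm high. Origin: centre of its underside; x points up the slope, away from the robot, about 14 degrees above level; z square to its floor. The three bins stand side by side in any order.
- bin_small: Fixed brown cardboard bin with a white flag on its low front, holding the two small saddles. Outer 142 (x, up the slope) by 110 mm (y); walls and floor 3 mm; sides 42, back 46, front 26 mm high. Origin: centre of its underside; x points up the slope, away from the robot, about 14 degrees above level; z square to its floor. The three bins stand side by side in any order.
- bin_clips: Fixed brown cardboard bin with a red flag on its low front, holding the two clips. Outer 142 (x, up the slope) by 110 mm (y); walls and floor 3 mm; sides 42, back 46, front 26 mm high. Origin: centre of its underside; x points up the slope, away from the robot, about 14 degrees above level; z square to its floor. The three bins stand side by side in any order.
- stand: Fixed blue steel stand under the bins, 346 mm wide (y), about 155 deep (x); its deck slopes up away from the robot at about 14 degrees, 18 to 55 mm high; the bins' back walls reach about 100 mm. Origin: middle, at the height of the work surface.
- spanner: Loose spanner 160 mm long lying on the work surface; bystander, leave it. Origin at about its middle.
- tape: Loose yellow roll of tape, 72 mm diameter, 19 mm high, lying flat; bystander, leave it. Origin: centre of its underside.
- tin: Loose red tin, 60 mm diameter, 75 mm high, standing; bystander, leave it. Origin: centre of its underside.
- duct: Fixed capped duct stub in a blue-grey sleeve, 80 mm diameter, 145 mm high, standing beyond the work. Origin: centre of its underside.
There are look-alikes about, which are no part of the job. Leave any black, red or turquoise look-alike of the clip1 alone.

How it is judged:
By the outcome, as a careful person would: the job done as asked, in the order asked, and still so for the second after the job is handed in, with the robot touching nothing.
It also fails if it takes over 72 s, if anything falls off the work surface, if the arm or the gripper's body presses on something with over 40 N, if the wrist force passes 120 N, or if a joint passes its speed limit or range.

## Working session

There is one attempt and no reset: what is moved stays moved. The work goes in short steps, Python scripts to look and compute and a shell command to move; the robot and the scene stay as the last step left them, time stands still between calls to the robot, and variables do not carry over. Pictures are saved under pics/ and viewed, and the job is handed in when it is done.

```bash
ls; mkdir -p pics
cat > look.py <<'E'
import cv2,sys
from cell import robot, read_camera
import numpy as np, pickle
def snap(name,tag):
    c=read_camera(name); cv2.imwrite(f'pics/{tag}.png',cv2.cvtColor(c['frame'],cv2.COLOR_RGB2BGR))
    pickle.dump(c,open(f'{tag}.pkl','wb')); return c
def load(tag): return pickle.load(open(f'{tag}.pkl','rb'))
def ray(c,uv):
    K=c['intrinsics'];R=np.array(c['R']);t=np.array(c['t'])
    d=R.T@np.linalg.solve(np.array(K),np.array([uv[0],uv[1],1.0])); o=-R.T@t
    return o,d
def onz(c,uv,z):
    o,d=ray(c,uv); return o+d*(z-o[2])/d[2]
def proj(c,X):
    p=np.array(c['intrinsics'])@(np.array(c['R'])@np.array(X)+np.array(c['t'])); return p[:2]/p[2]
E
python3 - <<'E'
from look import *
for n in('scene','top','wrist'):
    c=snap(n,n+'0'); R=np.array(c['R']); print(n,-R.T@c['t'],R[2])
s=robot.observe(); print(s, robot.nose_length)
E
```

```text
pics
scene [1.20473701 0.95251878 0.89607231] [-0.41381055 -0.69291089 -0.59045349]
top [0.54658879 0.01030888 1.05381737] [ 0.06369284  0.01895864 -0.99778945]
wrist [0.15067077 0.50985189 0.38307661] [ 0.27636056 -0.13412588 -0.95164862]
{'time': 0.15, 'qpos': array([ 9.80031031e-01,  3.42553788e-01,  1.52482331e+00, -1.82044823e-05,
        1.27538005e+00, -1.46007812e-01]), 'qvel': array([-0.00128276, -0.0012549 , -0.00379567, -0.00042185,  0.0017423 ,
       -0.0011757 ]), 'joint_efforts': array([ 1.00956171e-03, -4.31472373e+01, -2.44350940e+01,  7.16745970e-02,
        5.38051757e-02, -7.54880489e-05]), 'tool_pos': array([0.22570035, 0.47368719, 0.24520023]), 'tool_rot': array([-3.14043801e+00, -1.52197911e-04,  2.69684039e+00]), 'contact_force': array([-1.07879035, -0.43980928, -0.22352244]), 'torque': array([0.01500016, 0.0038908 , 0.01139071]), 'opening': 0.09178443003502464} 0.019
```

View pics/top0.png

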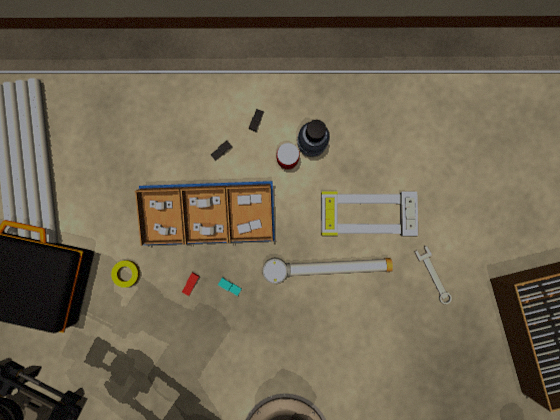

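View pics/scene0.png

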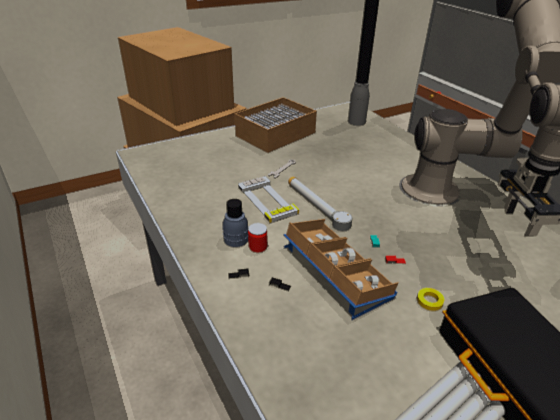

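View pics/wrist0.png

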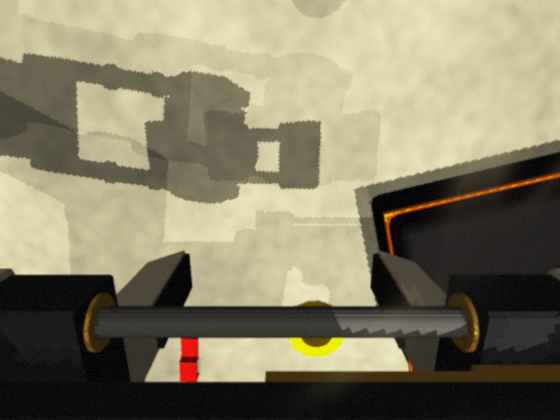

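The top view shows the conduit (box at ~(275,270), bush at ~(391,266)), the frame (yellow plate ~(330,213), plain ~(410,213)) and three bins, with the clips in the right one. I'll zoom in next.

Run:
```python
from look import *
f=cv2.cvtColor(load('top0')['frame'],cv2.COLOR_RGB2BGR)
cv2.imwrite('pics/ta.png',cv2.resize(f[175:255,130:280],None,fx=5,fy=5,interpolation=2))
cv2.imwrite('pics/tb.png',cv2.resize(f[180:285,260:425],None,fx=4.8,fy=4.8,interpolation=2))
f=cv2.cvtColor(load('scene0')['frame'],cv2.COLOR_RGB2BGR)
cv2.imwrite('pics/sa.png',cv2.resize(f[160:320,220:420],None,fx=3.7,fy=3.7,interpolation=2))
c=load('top0')
for uv,z in [((275,270),.036),((391,265.5),.018),((330,213),.025),((410,213),.025)]: print(onz(c,uv,z))
```

```text
[0.44138623 0.02899093 0.036     ]
[ 0.45415305 -0.27365764  0.018     ]
[ 0.5899565  -0.11398606  0.025     ]
[ 0.59144613 -0.32263269  0.025     ]
```

View pics/ta.png

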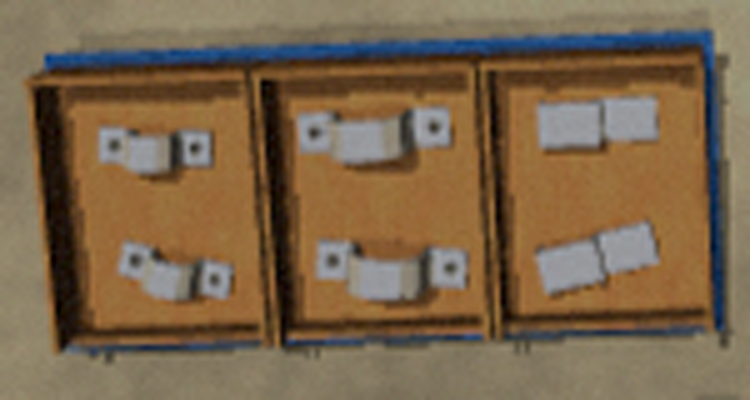

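View pics/tb.png

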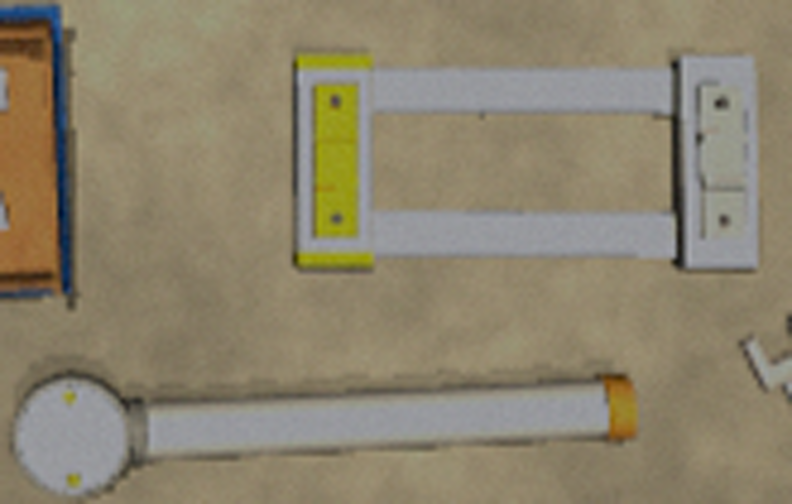

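View pics/sa.png

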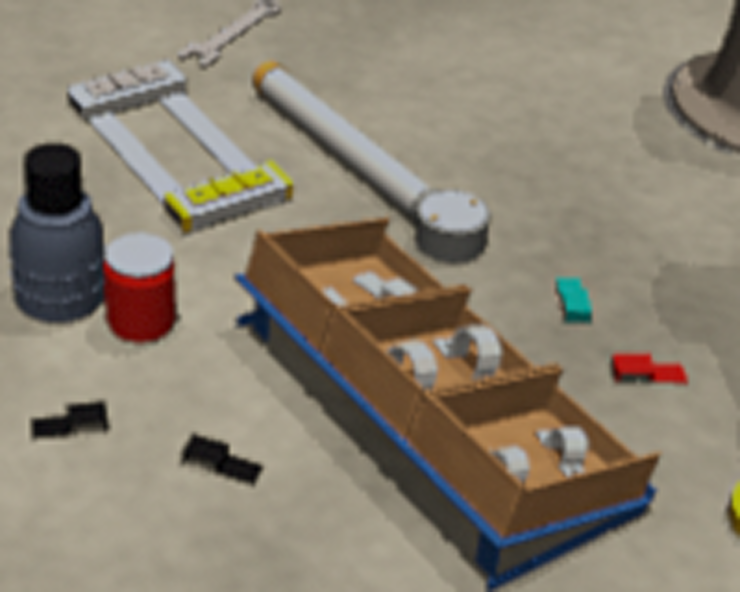

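```bash
cat >> look.py <<'E'
from scipy.spatial.transform import Rotation as Ro
def tool_R(s=None):
    s=s or robot.observe(); return Ro.from_euler('xyz',s['tool_rot'])
def plan(p,yaw_deg,tilt_deg=0,rot=None):
    """tool down w/ yaw; tilt about world axis given by rot"""
    s=robot.observe(); R0=tool_R(s)
    T=rot if rot is not None else Ro.from_euler('xyz',[180,0,yaw_deg],degrees=True)
    sh=R0.inv().apply(np.array(p)-s['tool_pos'])*100
    w=(R0.inv()*T).as_rotvec(degrees=True)
    print('row',np.round(sh,2),np.round(w,2),'| now',np.round(s['tool_pos'],4),np.round(np.degrees(s['tool_rot']),2),'t',round(s['time'],2),'open',round(s['opening'],4),'F',np.round(s['contact_force'],2),'T',np.round(s['torque'],3))
E
python3 - <<'E'
from look import *
plan([.445,-.064,.20],92.4)
E
```

```text
row [-42.93 -39.1    4.56] [-6.000e-02  3.000e-02  6.212e+01] | now [0.2257 0.4737 0.2452] [-1.7993e+02 -1.0000e-02  1.5452e+02] t 0.15 open 0.0918 F [-1.08 -0.44 -0.22] T [0.015 0.004 0.011]
```

```bash
python3 -m crank '[[-10,-8,0,0,0,10,1],[-19,-16,1,0,0,21,1],[-28,-24,2,0,0,32,1],[-37,-32,3,0,0,43,1],[-43,-39,4.5,0,0,53,1]]'
python3 - <<'E'
from look import *
plan([.445,-.064,.20],92.4)
E
```

```text
time: 0.78
tool_pos: [0.3506, 0.1863, 0.2273]
tool_rot: [3.141, -0.0, 1.766]
contact_force: [1.2, 0.1, 0.1]
opening: 0.0921
row [-26.39   4.4    2.73] [ 0.05 -0.01  8.81] | now [0.3506 0.1863 0.2273] [179.95  -0.   101.21] t 0.78 open 0.0921 F [1.25 0.1  0.05] T [-0.057  0.028  0.032]
```

```bash
python3 -m crank '[[-6,1,0.5,0,0,2,1],[-12,2,1,0,0,4,1],[-18,3,2,0,0,7,1],[-24,4.4,2.7,0,0,8.8,1],[-24,4.4,2.7,0,0,8.8,1]]'
python3 -m crank '[[0,0,0,0,0,0,1],[0,0,0,0,0,0,1]]'
python3 - <<'E'
from look import *
plan([.445,-.064,.20],92.4)
snap('wrist','w1');snap('top','t1')
E
```

```text
time: 1.4
tool_pos: [0.4421, -0.0418, 0.1995]
tool_rot: [-3.141, 0.0, 1.613]
contact_force: [0.0, 0.6, 0.3]
opening: 0.0919
time: 1.65
tool_pos: [0.4407, -0.0371, 0.2004]
tool_rot: [-3.141, -0.0, 1.62]
contact_force: [1.1, -0.4, -0.1]
opening: 0.0919
row [-2.71  0.3   0.04] [-0.01 -0.02  0.45] | now [ 0.4407 -0.0371  0.2004] [-1.7999e+02 -2.0000e-02  9.2850e+01] t 1.65 open 0.0919 F [ 1.13 -0.4  -0.11] T [-0.096  0.025  0.033]
```

View pics/w1.png

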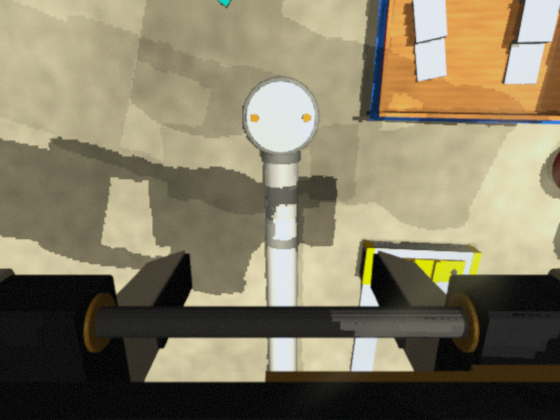

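The wrist view shows the box lid at (281,116) and the pipe running down at columns 266-298. I'll measure with the masks' edges.

Run:
```python
from look import *
c=load('w1'); f=c['frame'].astype(int)
print('box',onz(c,(281,116),.036))
g=cv2.cvtColor(c['frame'],cv2.COLOR_RGB2GRAY); hsv=cv2.cvtColor(c['frame'],cv2.COLOR_RGB2HSV)
for r in (170,215,260,290,345):
    print(r, f[r,255:310:2].tolist()[:1], [ (i+255,hsv[r,i+255,1]) for i in range(0,55,3)])
```

```text
box [0.43766591 0.03118316 0.036     ]
170 [[187, 180, 141]] [(255, np.uint8(63)), (258, np.uint8(59)), (261, np.uint8(62)), (264, np.uint8(40)), (267, np.uint8(28)), (270, np.uint8(25)), (273, np.uint8(28)), (276, np.uint8(28)), (279, np.uint8(20)), (282, np.uint8(17)), (285, np.uint8(18)), (288, np.uint8(25)), (291, np.uint8(26)), (294, np.uint8(29)), (297, np.uint8(31)), (300, np.uint8(59)), (303, np.uint8(63)), (306, np.uint8(63)), (309, np.uint8(60))]
215 [[125, 120, 97]] [(255, np.uint8(57)), (258, np.uint8(59)), (261, np.uint8(64)), (264, np.uint8(63)), (267, np.uint8(31)), (270, np.uint8(23)), (273, np.uint8(31)), (276, np.uint8(26)), (279, np.uint8(9)), (282, np.uint8(8)), (285, np.uint8(7)), (288, np.uint8(14)), (291, np.uint8(21)), (294, np.uint8(28)), (297, np.uint8(34)), (300, np.uint8(64)), (303, np.uint8(70)), (306, np.uint8(61)), (309, np.uint8(64))]
260 [[217, 209, 171]] [(255, np.uint8(54)), (258, np.uint8(56)), (261, np.uint8(57)), (264, np.uint8(57)), (267, np.uint8(34)), (270, np.uint8(23)), (273, np.uint8(8)), (276, np.uint8(10)), (279, np.uint8(12)), (282, np.u
[... 339 characters left out ...]
t8(30)), (273, np.uint8(12)), (276, np.uint8(10)), (279, np.uint8(13)), (282, np.uint8(13)), (285, np.uint8(13)), (288, np.uint8(11)), (291, np.uint8(8)), (294, np.uint8(22)), (297, np.uint8(50)), (300, np.uint8(58)), (303, np.uint8(57)), (306, np.uint8(52)), (309, np.uint8(53))]
345 [[208, 198, 162]] [(255, np.uint8(56)), (258, np.uint8(58)), (261, np.uint8(57)), (264, np.uint8(56)), (267, np.uint8(62)), (270, np.uint8(29)), (273, np.uint8(18)), (276, np.uint8(7)), (279, np.uint8(13)), (282, np.uint8(14)), (285, np.uint8(13)), (288, np.uint8(11)), (291, np.uint8(8)), (294, np.uint8(23)), (297, np.uint8(50)), (300, np.uint8(57)), (303, np.uint8(53)), (306, np.uint8(55)), (309, np.uint8(55))]
```

Run:
```python
from look import *
c=load('w1'); hsv=cv2.cvtColor(c['frame'],cv2.COLOR_RGB2HSV)[...,1].astype(float)
P=[]
for r in list(range(175,300,5))+list(range(342,368,4)):
    row=hsv[r,250:315]; m=np.where(row<40)[0]+250
    a=onz(c,(m.min(),r),.020);b=onz(c,(m.max()+1-0,r),.020); P.append([(a+b)[0]/2,(a+b)[1]/2,abs(a-b)[0]])
P=np.array(P); print(np.round(P[::4],4))
k=np.polyfit(P[:,1],P[:,0],1);print(k,np.degrees(np.arctan(-k[0])), np.polyval(k,.03),np.polyval(k,-.065))
```

```text
[[ 0.4408 -0.023   0.0309]
 [ 0.4418 -0.0424  0.0314]
 [ 0.4433 -0.0625  0.0311]
 [ 0.4449 -0.0834  0.0307]
 [ 0.4455 -0.1052  0.0303]
 [ 0.4466 -0.1278  0.0309]
 [ 0.4483 -0.1513  0.0304]
 [ 0.4527 -0.2266  0.0313]]
[-0.05849891  0.43944624] 3.347925300470359 0.4376912755205721 0.44324867226299475
```

Run:
```python
from look import *
plan([.4431,-.0616,.024],93.3)
```

```text
row [-2.46  0.09 17.66] [ 0.02 -0.01 -0.43] | now [ 0.4409 -0.0371  0.2006] [ 1.7998e+02 -1.0000e-02  9.2870e+01] t 1.75 open 0.0916 F [ 0.15 -0.29  0.  ] T [-0.083  0.064  0.027]
```

```bash
python3 -m crank '[[-2.5,0.1,5,0,0,-0.4,0.7],[-2.5,0.1,10,0,0,-0.4,0.7],[-2.5,0.1,14,0,0,-0.4,0.7],[-2.5,0.1,17.6,0,0,-0.4,0.7],[-2.5,0.1,17.6,0,0,-0.4,0.7]]' 40
python3 -m crank '[[0,0,0,0,0,0,0.7],[0,0,0,0,0,0,0.3],[0,0,0,0,0,0,0.2],[0,0,0,0,0,0,0.2],[0,0,0,0,0,0,0.2]]' 40
python3 - <<'E'
from look import *
plan([.4431,-.0616,.024],93.3)
E
```

```text
time: 2.38
tool_pos: [0.4418, -0.0619, 0.0228]
tool_rot: [-3.137, -0.002, 1.627]
contact_force: [0.8, 0.4, -0.7]
opening: 0.0645
time: 3.0
tool_pos: [0.443, -0.0632, 0.0246]
tool_rot: [-3.141, -0.0, 1.626]
contact_force: [-4.3, 0.1, 5.7]
opening: 0.0312
row [0.16 0.02 0.06] [-0.03 -0.   -0.14] | now [ 0.443  -0.0632  0.0246] [-179.97   -0.     93.16] t 3.0 open 0.0312 F [-4.33  0.14  5.73] T [-0.092  0.716  0.15 ]
```

```bash
python3 -m crank '[[0,0,-0.25,0,0,0,0.2],[0,0,-0.5,0,0,0,0.2],[0,0,-0.5,0,0,0,0.2],[0,0,-0.5,0,0,0,0.2],[0,0,-0.5,0,0,0,0.2]]' 40
for i in 1 2 3; do python3 -m crank '[[0,0,0,0,0,0,0.2]]' >/dev/null
python3 - <<'E'
from look import *
plan([.4431,-.0616,.024],93.3)
E
done
```

```text
time: 3.62
tool_pos: [0.4433, -0.0632, 0.0292]
tool_rot: [-3.141, -0.0, 1.626]
contact_force: [0.5, 0.4, -8.1]
opening: 0.0309
row [ 0.16 -0.01  0.52] [-0.01 -0.01 -0.16] | now [ 0.4433 -0.0632  0.0292] [-1.7999e+02 -1.0000e-02  9.3140e+01] t 3.75 open 0.0314 F [ 0.07  0.28 -8.99] T [-0.261  0.007 -0.011]
row [ 0.16 -0.02  0.53] [-0.   -0.01 -0.16] | now [ 0.4434 -0.0632  0.0293] [-1.800e+02 -1.000e-02  9.314e+01] t 3.88 open 0.0312 F [-0.47 -0.87 -7.33] T [-0.262 -0.01   0.029]
row [ 0.16 -0.02  0.53] [ 0.   -0.   -0.16] | now [ 0.4434 -0.0632  0.0293] [180.    -0.    93.14] t 4.0 open 0.0313 F [-0.73  0.07 -7.1 ] T [-0.259  0.041 -0.003]
```

```bash
python3 - <<'E'
from look import *
snap('wrist','w2')
E
python3 -m crank '[[0,0,0.25,0,0,0,0.2],[0,0,0.47,0,0,0,0.2],[0,0,0.47,0,0,0,0.2],[0,0,0.47,0,0,0,0.45],[0,0,0.47,0,0,0,0.45]]' 40
python3 -m crank '[[0,0,0,0,0,0,0.45],[1,0,-0.2,0,0,0,0.45],[2.2,0,-0.2,0,0,0.2,0.45],[2.2,0,-0.2,0,0,0.2,0.45],[2.2,0,-0.2,0,0,0.2,0.45]]' 40
python3 - <<'E'
from look import *
plan([.4431,-.0616,.024],93.3); plan([.4431,-.0616,.024],93.3)
E
```

```text
time: 4.68
tool_pos: [0.4439, -0.0633, 0.025]
tool_rot: [3.14, 0.0, 1.626]
contact_force: [-0.1, -0.3, -1.3]
opening: 0.041
time: 5.3
tool_pos: [0.4422, -0.041, 0.0266]
tool_rot: [3.141, 0.0, 1.623]
contact_force: [0.3, 0.9, 0.2]
opening: 0.0414
row [-2.06 -0.02  0.26] [ 0.01  0.   -0.31] | now [ 0.4422 -0.041   0.0266] [179.99   0.    92.99] t 5.3 open 0.0414 F [0.35 0.94 0.21] T [-0.11   0.063 -0.035]
row [-2.06 -0.02  0.26] [ 0.01  0.   -0.31] | now [ 0.4422 -0.041   0.0266] [179.99   0.    92.99] t 5.3 open 0.0414 F [0.35 0.94 0.21] T [-0.11   0.063 -0.035]
```

View pics/w2.png

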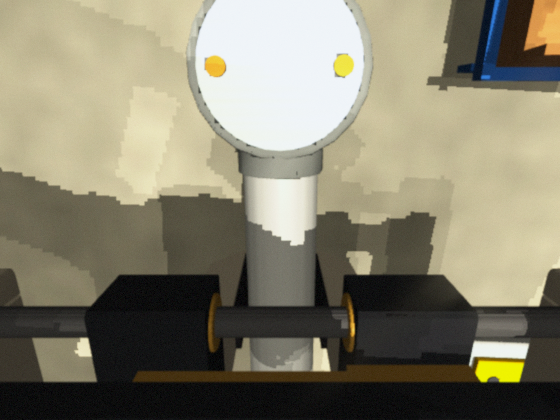

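```bash
python3 -m crank '[[0,0,0,0,0,-0.3,0.2],[0,0,0,0,0,-0.3,0.2],[0,0,0,0,0,-0.3,0.2],[0,0,-0.3,0,0,-0.3,0.2],[0,0,-0.6,0,0,-0.3,0.2]]' 40
python3 -m crank '[[0,0,0,0,0,0,0.2],[0,0,0,0,0,0,0.2],[0,0,0,0,0,0,0.2]]'>/dev/null
for i in 1 2 3; do python3 -m crank '[[0,0,0,0,0,0,0.2]]' >/dev/null
python3 - <<'E'
from look import *
plan([.4431,-.0616,.024],93.3)
E
done
```

```text
time: 5.92
tool_pos: [0.4415, -0.0411, 0.0323]
tool_rot: [-3.14, -0.001, 1.627]
contact_force: [-0.1, 0.8, -7.2]
opening: 0.031
row [-2.04 -0.02  0.86] [-0.01 -0.01 -0.05] | now [ 0.4421 -0.0412  0.0326] [-1.7999e+02 -1.0000e-02  9.3250e+01] t 6.42 open 0.0312 F [-0.08  0.09 -8.46] T [-0.057  0.074 -0.009]
row [-2.04 -0.02  0.86] [-0.   -0.01 -0.06] | now [ 0.4421 -0.0412  0.0326] [-1.800e+02 -1.000e-02  9.324e+01] t 6.55 open 0.0313 F [-0.14  0.44 -7.87] T [-0.036  0.053  0.031]
row [-2.04 -0.02  0.86] [-0.   -0.   -0.05] | now [ 0.4421 -0.0412  0.0326] [-180.     -0.     93.25] t 6.67 open 0.0312 F [ 0.14 -0.34 -8.11] T [-0.097  0.053  0.027]
```

```bash
python3 -m crank '[[0,0,-2,0,0,0,0.2],[0,0,-6,0,0,0,0.2],[-2,0,-11,0,0,0,0.2],[-5,0,-16,0,0,0,0.2],[-10,0,-17,0,0,3.3,0.2]]' 40
python3 -m crank '[[-0,0,0,0,0,0,0.2],[0,0,0,0,0,0,0.2],[0,0,0,0,0,0,0.2]]'
python3 - <<'E'
from look import *
plan([.44,-.14,.20],90)
snap('wrist','w3')
E
```

```text
time: 7.3
tool_pos: [0.4491, -0.1417, 0.2062]
tool_rot: [3.135, 0.002, 1.571]
contact_force: [1.6, -0.2, -8.4]
opening: 0.0312
time: 7.68
tool_pos: [0.4473, -0.14, 0.2019]
tool_rot: [-3.14, -0.001, 1.571]
contact_force: [-0.1, 0.2, -8.7]
opening: 0.0309
row [ 0.   -0.73  0.19] [-0.09 -0.07  0.01] | now [ 0.4473 -0.14    0.2019] [-1.7991e+02 -7.0000e-02  9.0010e+01] t 7.67 open 0.0309 F [-0.09  0.17 -8.69] T [-0.063  0.011 -0.037]
```

View pics/w3.png

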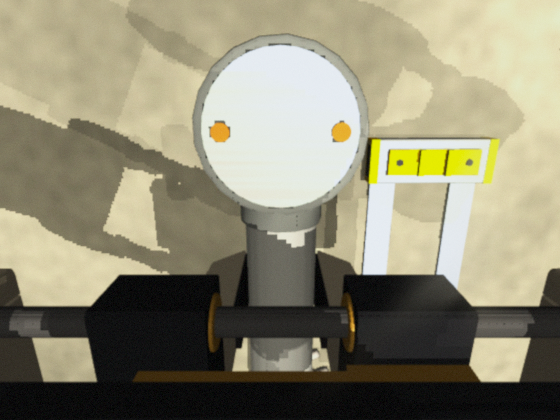

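Yellow plate is seen at columns 388-480, row ~162, with its holes at (399.5,163) and (469,162); the box lid is centred at about (281,121).

```bash
python3 -m crank '[[-4,0,0,0,0,0,0.2],[-9,0,0,0,0,0,0.2],[-15,0,0,0,0,0,0.2],[-18,0,0,0,0,0,0.2],[-18,0,0,0,0,0,0.2]]' 40
python3 -m crank '[[-0,0,0,0,0,0,0.2],[0,0,0,0,0,0,0.2],[0,0,0,0,0,0,0.2]]'
python3 - <<'E'
from look import *
plan([.44,-.14,.20],90)
snap('wrist','w4')
c=load('w3')
h=cv2.cvtColor(c['frame'],cv2.COLOR_RGB2HSV)
m=cv2.inRange(h,(22,140,60),(36,255,255)); m[:, :365]=0; m[200:]=0
n,l,st,ce=cv2.connectedComponentsWithStats(m)
for i in range(1,n):
    if st[i,4]>20: print(st[i],ce[i],onz(c,ce[i],.025))
for uv in((399.5,163),(469,162)): print(onz(c,uv,.025))
f=c['frame']; cv2.imwrite('pics/w3z.png',cv2.resize(cv2.cvtColor(f,cv2.COLOR_RGB2BGR)[125:200,355:505],None,fx=5,fy=5,interpolation=2))
print('lid',onz(c,(281,121.5),.212),onz(c,(281,121.5),.206))
E
```

```text
time: 8.35
tool_pos: [0.4475, -0.3225, 0.2017]
tool_rot: [-3.141, -0.0, 1.568]
contact_force: [-0.5, -0.0, -7.8]
opening: 0.031
time: 8.72
tool_pos: [0.4479, -0.3202, 0.2028]
tool_rot: [3.141, -0.0, 1.571]
contact_force: [-0.3, 0.6, -7.9]
opening: 0.0313
row [18.02 -0.78  0.28] [ 0.01 -0.01  0.02] | now [ 0.4479 -0.3202  0.2028] [ 1.7999e+02 -1.0000e-02  9.0020e+01] t 8.72 open 0.0313 F [-0.26  0.55 -7.86] T [-0.046  0.045  0.033]
[367 138  14  46 432] [373.43981481 159.93518519] [ 0.5317852  -0.11097813  0.025     ]
[484 139  15  44 342] [490.98538012 160.21345029] [ 0.63903832 -0.11117898  0.025     ]
[ 387  149   95   27 2253] [433.65246338 161.91034177] [ 0.58696944 -0.11276554  0.025     ]
[ 0.55586516 -0.11378628  0.025     ]
[ 0.61926936 -0.11283124  0.025     ]
lid [ 0.44775361 -0.06471228  0.212     ] [ 0.44774052 -0.06510295  0.206     ]
```

View pics/w4.png

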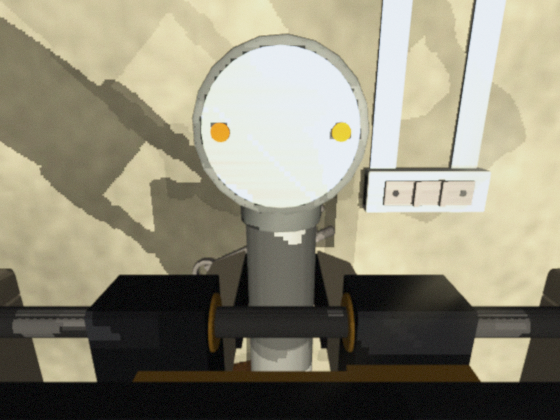

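View pics/w3z.png

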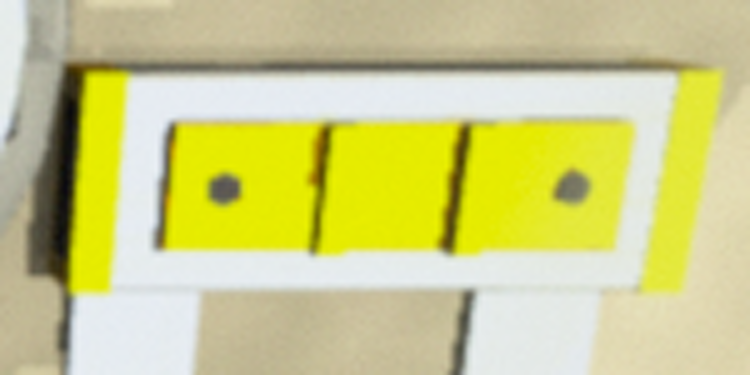

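Run:
```python
from look import *
c=load('w4');f=c['frame']; cv2.imwrite('pics/w4z.png',cv2.resize(cv2.cvtColor(f,cv2.COLOR_RGB2BGR)[155:225,355:505],None,fx=5,fy=5,interpolation=2))
# dark hole centroids
for tag,boxes in(('w3',[(394,157,406,169),(463,156,476,169)]),('w4',[(389,187,401,199),(456,187,469,199)])):
    c=load(tag); g=cv2.cvtColor(c['frame'],cv2.COLOR_RGB2GRAY).astype(float); P=[]
    for a,b,d,e in boxes:
        w=g[b:e,a:d]; w=np.clip(np.median(w)-w-15,0,None); yy,xx=np.mgrid[b:e,a:d]; uv=((w*xx).sum()/w.sum()+.0,(w*yy).sum()/w.sum()); P.append(onz(c,uv,.025)); print(tag,np.round(uv,2),np.round(P[-1],4))
    print('mid',np.round((P[0]+P[1])/2,4),'len',np.linalg.norm(P[0]-P[1]),'yaw',np.degrees(np.arctan2(*(P[1]-P[0])[1::-1])))
```

```text
w3 [399.42 162.39] [ 0.5557 -0.1132  0.025 ]
w3 [468.8  162.08] [ 0.6191 -0.1129  0.025 ]
mid [ 0.5874 -0.1131  0.025 ] len 0.0633679779185908 yaw 0.2871468707092288
w4 [395.33 192.96] [ 0.5562 -0.3228  0.025 ]
w4 [462.67 192.9 ] [ 0.6198 -0.3227  0.025 ]
mid [ 0.588  -0.3227  0.025 ] len 0.06354202711491536 yaw 0.0801961496670697
```

View pics/w4z.png

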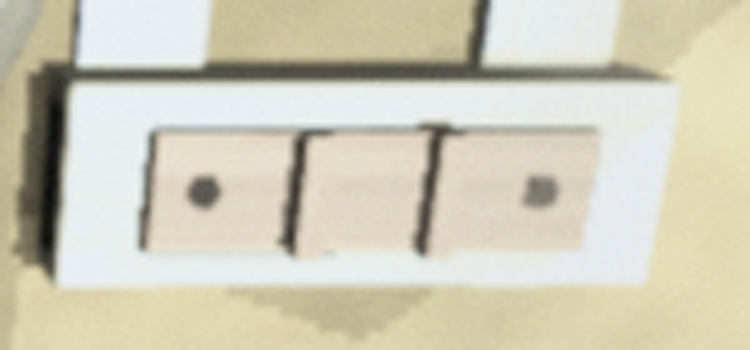

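```bash
python3 -m crank '[[4,3,0,0,0,0,0.2],[9,6,0,0,0,0,0.2],[14,10,2,0,0,-0.2,0.2],[18,13,6,0,0,-0.2,0.2],[19.6,14,10,0,0,-0.2,0.2]]' 40
python3 -m crank '[[-0,0,0,0,0,0,0.2],[0,0,0,0,0,0,0.2],[0,0,0,0,0,0,0.2]]'
python3 - <<'E'
from look import *
plan([.5876,-.124,.0502],90.2)
c=snap('scene','s5');snap('top','t5');snap('wrist','w5')
cv2.imwrite('pics/s5z.png',cv2.resize(cv2.cvtColor(c['frame'],cv2.COLOR_RGB2BGR)[120:260,200:360],None,fx=4.5,fy=4.2,interpolation=2))
E
```

```text
time: 9.4
tool_pos: [0.5899, -0.1225, 0.1024]
tool_rot: [3.138, 0.0, 1.576]
contact_force: [0.2, -1.2, -8.4]
opening: 0.0307
time: 9.78
tool_pos: [0.5886, -0.1264, 0.1045]
tool_rot: [3.138, 0.001, 1.572]
contact_force: [0.3, 1.3, -7.2]
opening: 0.0309
row [ 0.24 -0.12  5.43] [ 0.19  0.07 -0.12] | now [ 0.5886 -0.1264  0.1045] [1.7981e+02 7.0000e-02 9.0080e+01] t 9.78 open 0.0309 F [ 0.34  1.29 -7.2 ] T [-0.093  0.019  0.044]
```

View pics/s5z.png

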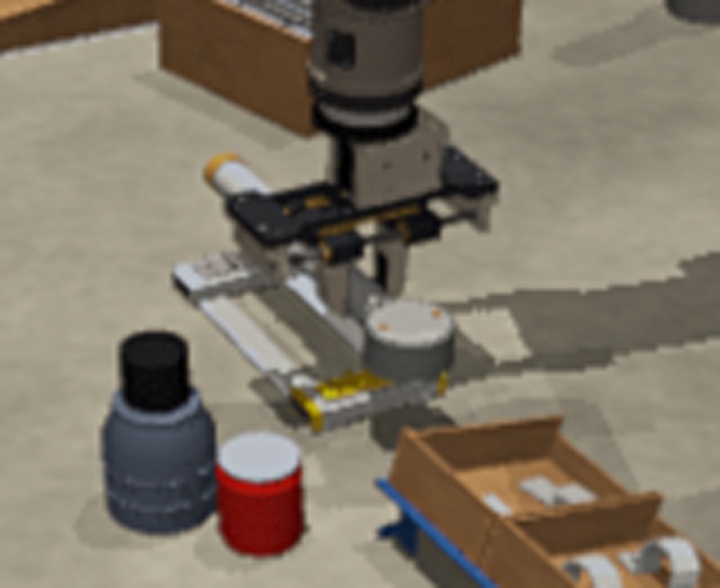

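View pics/w5.png

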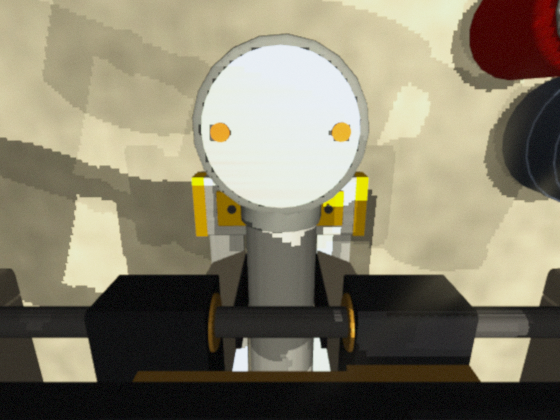

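Run:
```python
from look import *
c=load('s5')
print(proj(c,[.5886,-.1264-.094-.131,.0959]),proj(c,[.5886,-.1264+.074,.0959+.018]), 'pxpermm z', proj(c,[.5886,-.3514,.1059])-proj(c,[.5886,-.3514,.0959]))
print([200+410/4.5,120+325/4.2])
plan([.5876,-.124,.0502],90.2)
```

```text
[249.53299427 160.51148957] [290.56478859 196.12503813] pxpermm z [-0.0668303  -2.39349906]
[291.1111111111111, 197.38095238095238]
row [ 0.22 -0.06  5.37] [ 0.12  0.04 -0.12] | now [ 0.5881 -0.1261  0.1039] [1.7988e+02 4.0000e-02 9.0080e+01] t 9.93 open 0.0309 F [-1.11  0.18 -6.86] T [-0.063  0.051  0.028]
```

```bash
python3 -m crank '[[0.2,-0.05,1,0.1,0,-0.1,0.2],[0.2,-0.05,2.2,0.1,0,-0.1,0.2],[0.2,-0.05,3.4,0.1,0,-0.1,0.2],[0.2,-0.05,4.2,0.1,0,-0.1,0.2],[0.2,-0.05,4.5,0.1,0,-0.1,0.2]]' 40
python3 -m crank '[[-0,0,0.1,0,0,0,0.2],[0,0,0.2,0,0,0,0.2],[0,0,0.3,0,0,0,0.2],[0,0,0.4,0,0,0,0.2],[0,0,0.4,0,0,0,0.2]]'
python3 - <<'E'
from look import *
plan([.5876,-.124,.0502],90.2)
E
```

```text
time: 10.55
tool_pos: [0.587, -0.1231, 0.0567]
tool_rot: [-3.139, -0.001, 1.575]
contact_force: [-0.1, 0.4, -7.8]
opening: 0.0316
time: 11.18
tool_pos: [0.5873, -0.1232, 0.0536]
tool_rot: [-3.14, -0.0, 1.575]
contact_force: [-0.6, -0.7, -8.7]
opening: 0.0307
row [-0.08  0.03  0.34] [-0.1  -0.01  0.04] | now [ 0.5873 -0.1232  0.0536] [-1.799e+02 -1.000e-02  9.024e+01] t 11.18 open 0.0307 F [-0.57 -0.73 -8.68] T [-0.085  0.109  0.008]
```

```bash
python3 -m crank '[[0,0,0.1,0,0,0,0.2],[0,0,0.2,0,0,0,0.2],[0,0,0.25,0,0,0,0.2],[0,0,0.25,0,0,0,0.2]]'
python3 - <<'E'
from look import *
plan([.5876,-.124,.0502],90.2)
E
```

```text
time: 11.68
tool_pos: [0.5873, -0.1232, 0.051]
tool_rot: [-3.14, -0.0, 1.575]
contact_force: [0.7, -0.0, -7.6]
opening: 0.031
row [-0.08  0.03  0.08] [-0.11 -0.01  0.04] | now [ 0.5873 -0.1232  0.051 ] [-1.7989e+02 -1.0000e-02  9.0240e+01] t 11.68 open 0.031 F [ 0.73 -0.03 -7.61] T [-0.063  0.069  0.04 ]
```

```bash
python3 -m crank '[[0,0,0.05,0,0,0,0.2],[0,0,0.1,0,0,0,0.2],[0,0,0.1,0,0,0,0.2]]'
python3 -m crank '[[0,0,0.05,0,0,0,0.2],[0,0,0.1,0,0,0,0.2],[0,0,0.1,0,0,0,0.2]]'
python3 - <<'E'
from look import *
plan([.5876,-.124,.0502],90.2)
E
```

```text
time: 12.05
tool_pos: [0.5874, -0.1232, 0.0502]
tool_rot: [-3.14, -0.0, 1.575]
contact_force: [-0.3, -0.0, -7.5]
opening: 0.0312
time: 12.42
tool_pos: [0.5877, -0.1232, 0.0497]
tool_rot: [-3.141, 0.0, 1.575]
contact_force: [0.3, 0.3, -0.9]
opening: 0.0309
row [-0.08 -0.01 -0.05] [-0.03  0.01  0.04] | now [ 0.5877 -0.1232  0.0497] [-1.7997e+02  1.0000e-02  9.0240e+01] t 12.43 open 0.0309 F [ 0.31  0.3  -0.92] T [ 0.058  0.148 -0.088]
```

```bash
python3 -m crank '[[0,0,0.05,0,0,0,0.25],[0,0,0.05,0,0,0,0.4],[0,0,0.05,0,0,0,0.5],[0,0,0.05,0,0,0,0.5]]'
python3 -m crank '[[0,0,-2,0,0,0,0.5],[0,0,-6,0,0,0,0.6],[-3,0,-11,0,0,0,0.6],[-6,0,-15,0,0,0,0.6],[-6,0,-15,0,0,0,0.6]]'
python3 -m crank '[[0,0,0,0,0,0,0.6],[0,0,0,0,0,0,0.6],[0,0,0,0,0,0,0.6]]'
python3 - <<'E'
from look import *
plan([.5876,-.124,.0502],90.2)
snap('wrist','w6')
E
```

```text
time: 12.92
tool_pos: [0.5874, -0.1233, 0.0486]
tool_rot: [-3.14, 0.0, 1.575]
contact_force: [-1.1, -0.0, -0.3]
opening: 0.0453
time: 13.55
tool_pos: [0.5893, -0.186, 0.2024]
tool_rot: [3.136, 0.004, 1.573]
contact_force: [-0.5, 0.7, -1.3]
opening: 0.0553
time: 13.92
tool_pos: [0.5875, -0.1824, 0.1975]
tool_rot: [-3.138, -0.001, 1.576]
contact_force: [-0.3, 0.1, -0.7]
opening: 0.0552
row [ 5.83  0.09 14.73] [-0.21 -0.06  0.09] | now [ 0.5875 -0.1824  0.1975] [-1.7979e+02 -6.0000e-02  9.0290e+01] t 13.93 open 0.0552 F [-0.3   0.06 -0.68] T [-0.035  0.012  0.006]
```

View pics/w6.png

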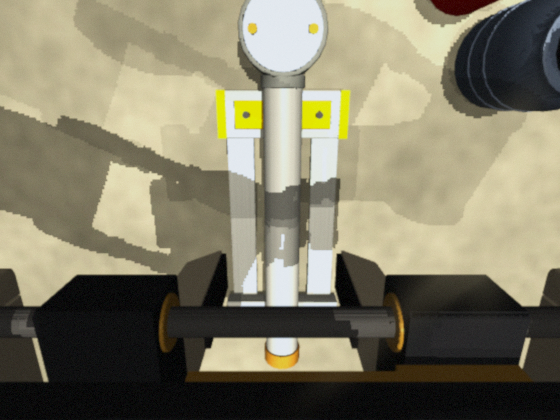

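Run:
```python
from look import *
c=load('w6')
print('lid',onz(c,(283,27.5),.0595),'bush end',onz(c,(281.5,366),.0415),'yellow mid',onz(c,(282.75,114.5),.025))
h=cv2.cvtColor(c['frame'],cv2.COLOR_RGB2HSV)[...,1]
P=[]
for r in list(range(140,290,6)):
    m=[i for i in range(262,303) if h[r,i]<30]
    if r%18==0: print(r,m[0],m[-1],onz(c,((m[0]+m[-1]+1)/2,r),.045))
# saddle place: plan coords from top0 for bin middle
c=load('top0')
for uv in((205,203),(207,230)): print(onz(c,uv,.05))
```

```text
lid [ 0.5882063  -0.05132628  0.0595    ] bush end [ 0.58884345 -0.36630786  0.0415    ] yellow mid [ 0.58846487 -0.11311825  0.025     ]
[0.61242168 0.21071778 0.05      ]
[0.54296351 0.20421443 0.05      ]
```

```bash
python3 -m crank '[[4,0.5,-1,0,0,-10,0.6],[8,1,-2,0,0,-20,0.6],[13,1.5,-4,0,0,-30,0.6],[18,2,-5,0,0,-40,0.6],[23,2,-5,0,0,-50,0.6]]'
python3 - <<'E'
from look import *
plan([.615,.207,.25],180)
E
```

```text
time: 14.6
tool_pos: [0.6073, 0.0487, 0.2493]
tool_rot: [3.142, -0.0, 2.454]
contact_force: [0.4, -0.7, -0.2]
opening: 0.0554
row [ 9.46 12.71 -0.07] [  0.     0.   -39.41] | now [0.6073 0.0487 0.2493] [180.    -0.   140.59] t 14.6 open 0.0554 F [ 0.44 -0.73 -0.21] T [-0.017 -0.05   0.022]
```

```bash
python3 -m crank '[[3,4,0,0,0,-10,0.6],[6,8,0,0,0,-20,0.6],[9.4,12.7,0,0,0,-30,0.6],[9.4,12.7,0,0,0,-39.4,0.6],[9.4,12.7,0,0,0,-39.4,0.6]]'
python3 -m crank '[[0,0,0,0,0,0,0.6],[0,0,0,0,0,0,0.6]]'
python3 - <<'E'
from look import *
plan([.615,.207,.25],180)
snap('wrist','w7'); c=snap('top','t7')
cv2.imwrite('pics/t7z.png',cv2.resize(cv2.cvtColor(c['frame'],cv2.COLOR_RGB2BGR)[180:285,260:425],None,fx=4.8,fy=4.8,interpolation=2))
E
```

```text
time: 15.22
tool_pos: [0.6155, 0.2055, 0.248]
tool_rot: [-3.141, -0.003, 3.136]
contact_force: [-0.2, -0.1, 0.1]
opening: 0.0548
time: 15.48
tool_pos: [0.616, 0.2038, 0.2486]
tool_rot: [3.142, -0.002, 3.132]
contact_force: [-0.1, 0.1, -0.6]
opening: 0.055
row [ 0.1   0.32 -0.14] [ 0.   -0.1  -0.53] | now [0.616  0.2038 0.2486] [ 1.8000e+02 -1.0000e-01  1.7947e+02] t 15.47 open 0.055 F [-0.15  0.15 -0.57] T [ 0.048 -0.007  0.005]
```

View pics/w7.png

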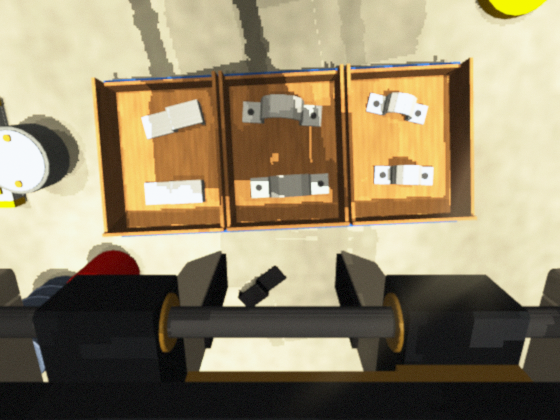

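View pics/t7z.png

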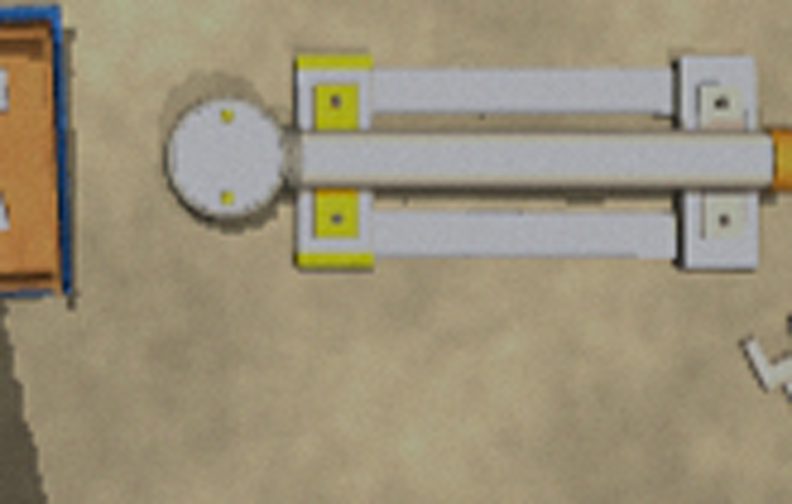

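Run:
```python
from look import *
c=load('w7'); f=cv2.cvtColor(c['frame'],cv2.COLOR_RGB2BGR)
cv2.imwrite('pics/w7z.png',cv2.resize(f[60:240,210:360],None,fx=5,fy=3.33*1,interpolation=2))
cv2.imwrite('pics/w7y.png',cv2.resize(f[90:205,230:340],None,fx=7,fy=5.2,interpolation=2))
b=onz(c,(289,228),.0983); fr=onz(c,(283,70),.0445); print(b,fr,'bx',b[0]-.0578,fr[0]+.0752)
```

```text
[0.64339869 0.21056936 0.0983    ] [0.50860219 0.20649762 0.0445    ] bx 0.5855986859092559 0.5838021851648979
```

View pics/w7z.png

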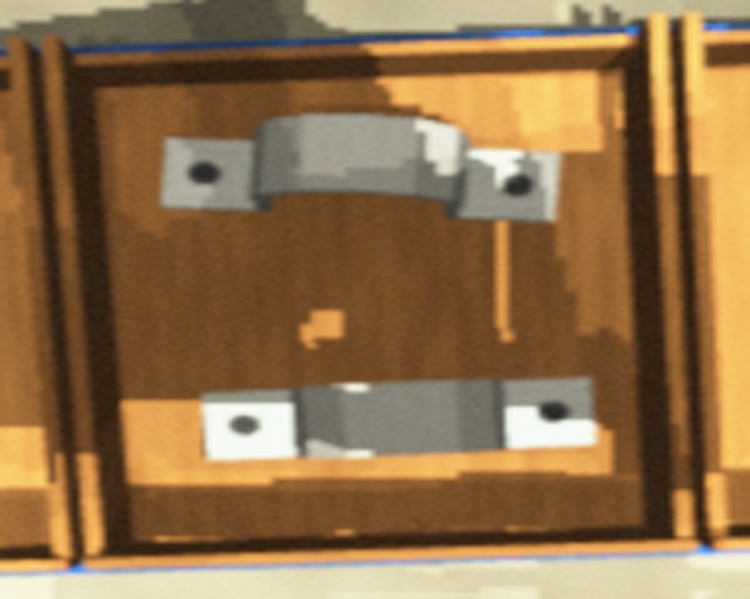

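View pics/w7y.png

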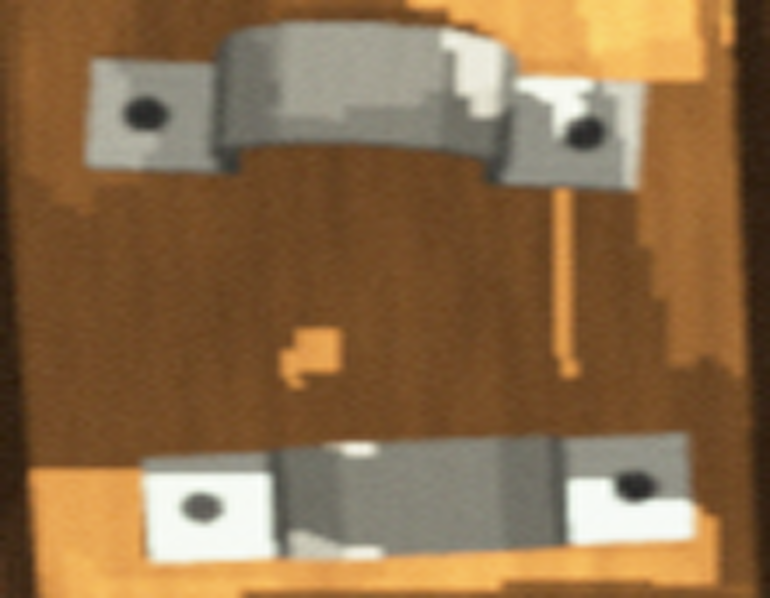

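```bash
cat >> look.py <<'E'
BY=np.radians(1.7); A=np.radians(14)
bo=np.array([.585,.2085,.0365]); Rb=Ro.from_euler('z',1.7,degrees=True)*Ro.from_euler('y',-14,degrees=True)
def onbin(c,uv,h):
    o,d=ray(c,uv); n=Rb.apply([0,0,1]); return o+d*((bo+n*h-o)@n)/(d@n)
def saddle(c,a,b,h=.0055):
    P=onbin(c,a,h);Q=onbin(c,b,h); M=(P+Q)/2-Rb.apply([0,0,1])*.0025
    v=Rb.inv().apply(Q-P); 
    print('sole mid',np.round(M,4),'bin-frame',np.round(Rb.inv().apply(M-bo),4),'len',np.round(np.linalg.norm(v),4),'yaw rel bin (of y)',np.round(np.degrees(np.arctan2(v[0]*np.sign(v[1]),-v[1]*-np.sign(v[1]))),2))
    return M,v
E
python3 - <<'E'
from look import *
c=load('w7')
for n,a,b in(('front',(250.9,112.1),(313.6,115.4)),('back',(258.9,187.5),(320.7,183.7))):
    print(n); saddle(c,a,b)
c=load('top0')
h=lambda x,y:(130+x/5,175+y/5)
saddle(c,h(333,261),h(451,268)); saddle(c,h(315,132),h(435,127))
E
```

```text
front
sole mid [0.5485 0.2055 0.0305] bin-frame [-0.0369 -0.0019  0.003 ] len 0.0619 yaw rel bin (of y) 5.24
back
sole mid [0.6172 0.2124 0.0476] bin-frame [0.034 0.003 0.003] len 0.0619 yaw rel bin (of y) -1.36
sole mid [0.549  0.2039 0.0306] bin-frame [-0.0365 -0.0035  0.003 ] len 0.0618 yaw rel bin (of y) 4.78
sole mid [0.6184 0.2108 0.0479] bin-frame [0.0353 0.0013 0.003 ] len 0.0622 yaw rel bin (of y) -1.07
```

```bash
cat >> look.py <<'E'
def binplan(M,ang,h):
    T=Rb*Ro.from_euler('z',ang,degrees=True)*Ro.from_euler('xyz',[180,0,180],degrees=True)
    plan(np.array(M)+Rb.apply([0,0,1])*h,0,rot=T)
E
python3 - <<'E'
from look import *
binplan([.5487,.205,.0305],-5,.09); binplan([.5487,.205,.0305],-5,.025)
E
```

```text
row [ 8.89 -0.03 13.1 ] [ -0.87 -14.07   2.81] | now [0.616  0.2039 0.2487] [ 1.8000e+02 -9.0000e-02  1.7952e+02] t 15.57 open 0.0551 F [-0.05 -0.98  0.52] T [ 0.046  0.014 -0.015]
row [ 7.3   0.02 19.41] [ -0.87 -14.07   2.81] | now [0.616  0.2039 0.2487] [ 1.8000e+02 -9.0000e-02  1.7952e+02] t 15.57 open 0.0551 F [-0.05 -0.98  0.52] T [ 0.046  0.014 -0.015]
```

```bash
python3 -m crank '[[3,0,3,0,-5,1,0.57],[6,0,6,-0.5,-10,2,0.57],[8.9,0,10,-0.9,-14.1,2.8,0.57],[8.9,0,13.1,-0.9,-14.1,2.8,0.57],[8.9,0,13.1,-0.9,-14.1,2.8,0.57]]' 20
python3 -m crank '[[0,0,0,0,0,0,0.57],[0,0,0,0,0,0,0.57]]'
python3 - <<'E'
from look import *
binplan([.5487,.205,.0305],-5,.025)
c=snap('wrist','w8')
E
```

```text
time: 16.2
tool_pos: [0.5254, 0.2047, 0.1162]
tool_rot: [3.121, 0.24, 3.083]
contact_force: [-0.1, 0.6, 0.7]
opening: 0.0524
time: 16.45
tool_pos: [0.5282, 0.2053, 0.1194]
tool_rot: [3.118, 0.247, 3.083]
contact_force: [0.4, -0.2, 0.4]
opening: 0.0522
row [ 0.18 -0.12  6.62] [0.1  0.2  0.08] | now [0.5282 0.2053 0.1194] [178.67  14.15 176.62] t 16.45 open 0.0522 F [ 0.37 -0.19  0.38] T [0.007 0.17  0.026]
```

View pics/w8.png

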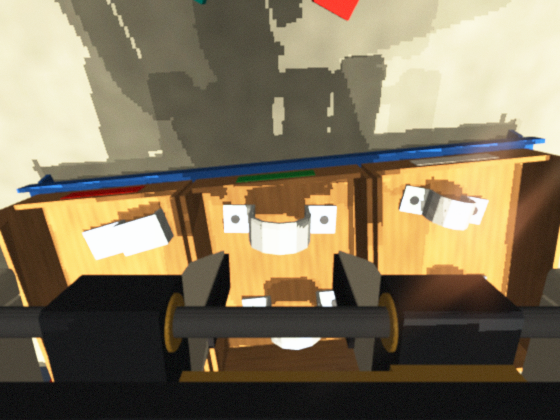

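Middle bin carries the green flag (275,176). Front saddle holes are at (235.5,219.5) and (323.5,219.5), square to the jaws.

Run:
```python
from look import *
c=load('w8')
M,v=saddle(c,(235.7,219.5),(323.7,219.5))
binplan(M,-5,.025)
R=tool_R(); print(R.inv().apply(M-robot.observe()['tool_pos']))
```

```text
sole mid [0.5478 0.2053 0.0303] bin-frame [-0.0377 -0.0021  0.003 ] len 0.0611 yaw rel bin (of y) 4.94
row [ 0.23 -0.09  6.6 ] [0.1  0.17 0.08] | now [0.5279 0.2053 0.1191] [178.68  14.12 176.63] t 16.5 open 0.0527 F [-0.36 -0.28 -0.68] T [ 0.028  0.178 -0.017]
[ 0.00238996 -0.00095265  0.09099657]
```

```bash
python3 -m crank '[[0.2,-0.1,2,0.1,0.2,0,0.57],[0.2,-0.1,4,0.1,0.2,0,0.57],[0.2,-0.1,5.5,0.1,0.2,0,0.57],[0.2,-0.1,6.4,0.1,0.2,0,0.57],[0.2,-0.1,6.4,0.1,0.2,0,0.57]]' 20
python3 -m crank '[[0,0,0,0,0,0,0.57],[0,0,0,0,0,0,0.57]]'
python3 - <<'E'
from look import *
binplan([.5478,.2053,.0303],-5,.025)
c=snap('wrist','w9')
E
```

```text
time: 17.12
tool_pos: [0.5402, 0.2047, 0.0548]
tool_rot: [3.121, 0.24, 3.084]
contact_force: [-0.4, 0.3, 0.1]
opening: 0.0524
time: 17.38
tool_pos: [0.5404, 0.2049, 0.0558]
tool_rot: [3.121, 0.241, 3.084]
contact_force: [0.2, -0.3, -0.6]
opening: 0.0525
row [-0.1   0.02  0.15] [-0.03 -0.12  0.12] | now [0.5404 0.2049 0.0558] [178.81  13.83 176.67] t 17.38 open 0.0525 F [ 0.23 -0.3  -0.61] T [0.046 0.146 0.022]
```

View pics/w9.png

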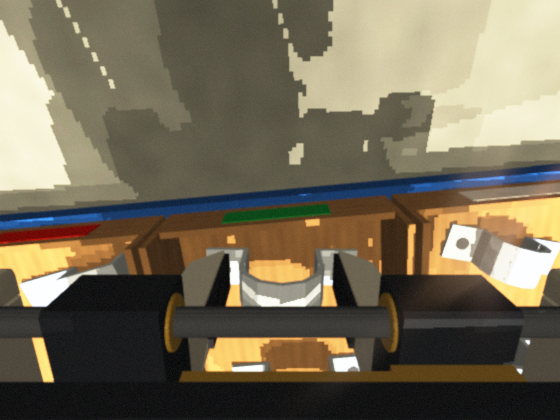

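```bash
python3 -m crank '[[-0.05,0,0.15,0,0,0.1,0.57],[-0.05,0,0.15,0,0,0.1,0.4],[-0.05,0,0.15,0,0,0.1,0.3],[-0.05,0,0.15,0,0,0.1,0.3],[-0.05,0,0.15,0,0,0.1,0.3]]' 15
python3 - <<'E'
from look import *
binplan([.5478,.2053,.0303],-5,.025)
E
```

```text
time: 18.05
tool_pos: [0.541, 0.2048, 0.0538]
tool_rot: [3.121, 0.24, 3.082]
contact_force: [-0.1, 0.2, 1.1]
opening: 0.04
row [-0.09  0.04 -0.05] [-0.05 -0.18  0.02] | now [0.541  0.2048 0.0538] [178.81  13.77 176.58] t 18.05 open 0.04 F [-0.09  0.22  1.09] T [-0.004  0.167 -0.004]
```

```bash
python3 -m crank '[[0,0,-1,0,0,0,0.3],[0,0,-4,0,0,0,0.3],[0,0,-9,0,0,0,0.3],[0,0,-13,0,5,0,0.3],[0,0,-15,0,14,0,0.3]]' 30
python3 -m crank '[[0,0,0,0,0,0,0.3],[0,0,0,0,0,0,0.3]]'
python3 - <<'E'
from look import *
plan([.5877,-.113,.15],90.2)
c=snap('wrist','w10')
E
```

```text
time: 18.68
tool_pos: [0.5042, 0.2045, 0.2034]
tool_rot: [3.12, -0.004, 3.089]
contact_force: [0.5, -1.0, -1.6]
opening: 0.0392
time: 18.92
tool_pos: [0.5047, 0.2036, 0.1982]
tool_rot: [3.122, -0.003, 3.086]
contact_force: [-0.5, -0.0, -0.5]
opening: 0.0392
row [-10.05 -31.24   4.18] [ 0.78 -0.98 86.64] | now [0.5047 0.2036 0.1982] [ 1.7888e+02 -1.6000e-01  1.7684e+02] t 18.93 open 0.0392 F [-0.55 -0.01 -0.47] T [0.034 0.048 0.017]
```

View pics/w10.png

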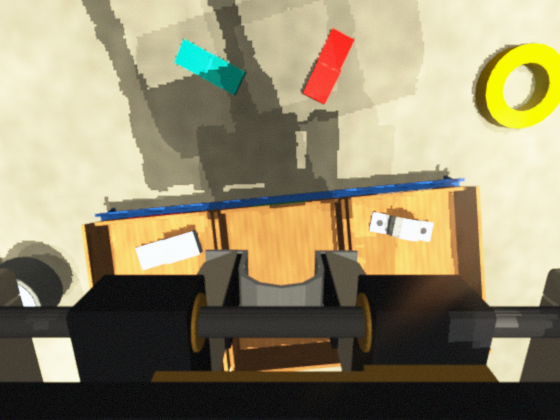

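```bash
python3 -m crank '[[-1,-4,0,0,0,10,0.3],[-2,-8,0,0,0,20,0.3],[-4,-13,0,0,0,30,0.3],[-6,-18,0,0,0,40,0.3],[-8,-23,0,0,0,50,0.3]]' 30
python3 - <<'E'
from look import *
plan([.5875,-.112,.15],90.2)
E
```

```text
time: 19.6
tool_pos: [0.572, -0.0314, 0.1932]
tool_rot: [3.132, -0.018, 2.209]
contact_force: [0.3, 0.5, -1.6]
opening: 0.0393
row [-7.48 -3.6   4.15] [ 0.18 -1.17 36.36] | now [ 0.572  -0.0314  0.1932] [179.47  -1.03 126.56] t 19.6 open 0.0393 F [ 0.26  0.52 -1.63] T [-0.054 -0.012 -0.07 ]
```

```bash
python3 -m crank '[[-2,-1,1,0,-0.3,10,0.3],[-4,-2,2,0.1,-0.6,20,0.3],[-6,-3,3,0.2,-1,30,0.3],[-7.5,-3.6,4.1,0.2,-1.2,36.4,0.3],[-7.5,-3.6,4.1,0.2,-1.2,36.4,0.3]]' 30
python3 -m crank '[[0,0,0,0,0,0,0.3],[0,0,0,0,0,0,0.3],[0,0,0,0,0,0,0.3]]'
python3 - <<'E'
from look import *
plan([.5875,-.112,.10],90.2)
c=snap('wrist','w11')
E
```

```text
time: 20.23
tool_pos: [0.5874, -0.1111, 0.1497]
tool_rot: [-3.139, -0.0, 1.579]
contact_force: [-0.6, 0.0, -0.8]
opening: 0.0394
time: 20.6
tool_pos: [0.5887, -0.1104, 0.1523]
tool_rot: [3.14, 0.0, 1.58]
contact_force: [0.9, 0.5, -1.0]
opening: 0.0391
row [-0.15 -0.13  5.23] [0.08 0.03 0.34] | now [ 0.5887 -0.1104  0.1523] [1.7992e+02 3.0000e-02 9.0540e+01] t 20.6 open 0.0391 F [ 0.93  0.52 -1.03] T [-0.1    0.092  0.013]
```

View pics/w11.png

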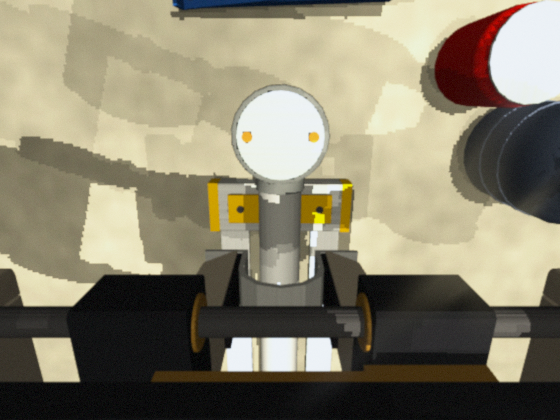

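Run:
```python
from look import *
c=load('w11')
g=cv2.cvtColor(c['frame'],cv2.COLOR_RGB2GRAY).astype(float); P=[]
for a,b,d,e in [(235,204,246,216),(314,204,325,216)]:
    w=g[b:e,a:d]; w=np.clip(50-w,0,None) if w.min()<40 else np.clip(np.median(w)-w-20,0,None); yy,xx=np.mgrid[b:e,a:d]; uv=((w*xx).sum()/w.sum(),(w*yy).sum()/w.sum()); P.append(onz(c,uv,.025)); print(uv,P[-1])
print((P[0]+P[1])/2)
h=cv2.cvtColor(c['frame'],cv2.COLOR_RGB2HSV)[...,1]
print('pipe lid',onz(c,(280,133.5),.0595))
print('saddle edge mid',(206+355)/2,'px; loop 240..322')
z=cv2.cvtColor(c['frame'],cv2.COLOR_RGB2BGR)[170:300,195:370]; cv2.imwrite('pics/w11z.png',cv2.resize(z,None,fx=4.4,fy=4.4,interpolation=2))
```

```text
(np.float64(240.25313059033988), np.float64(209.06797853309482)) [ 0.5564494  -0.11303787  0.025     ]
(np.float64(319.17391304347825), np.float64(209.34387351778656)) [ 0.62000174 -0.11269013  0.025     ]
[ 0.58822557 -0.112864    0.025     ]
pipe lid [ 0.5879801  -0.04955643  0.0595    ]
saddle edge mid 280.5 px; loop 240..322
```

View pics/w11z.png

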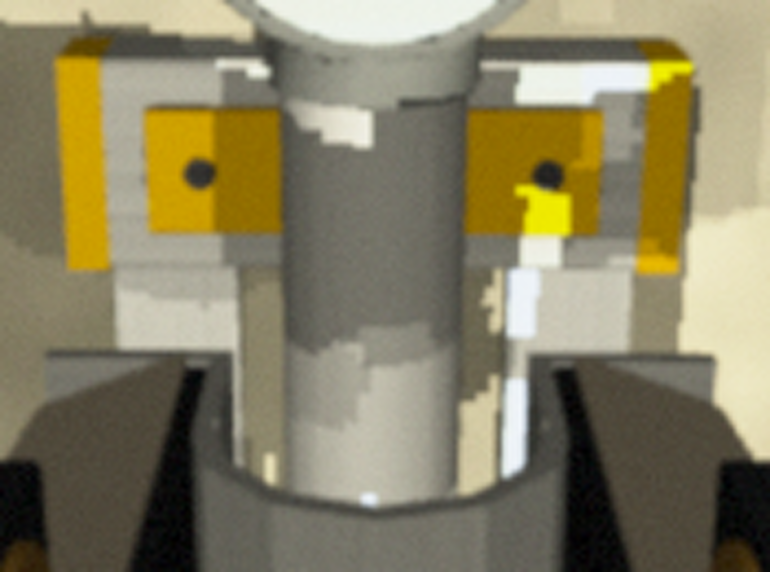

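```bash
python3 -m crank '[[-0.15,-0.08,1.5,0.1,0,0.3,0.3],[-0.15,-0.08,3,0.1,0,0.3,0.3],[-0.15,-0.08,4.5,0.1,0,0.3,0.3],[-0.15,-0.08,5.5,0.1,0,0.3,0.3],[-0.15,-0.08,5.5,0.1,0,0.3,0.3]]' 30
python3 -m crank '[[0,0,0,0,0,0,0.3],[0,0,0,0,0,0,0.3],[0,0,0,0,0,0,0.3]]'
python3 - <<'E'
from look import *
plan([.588,-.112,.0495],90.2)
c=snap('wrist','w12')
z=cv2.cvtColor(c['frame'],cv2.COLOR_RGB2BGR)[190:320,195:370]; cv2.imwrite('pics/w12z.png',cv2.resize(z,None,fx=4.4,fy=4.4,interpolation=2))
E
```

```text
time: 21.28
tool_pos: [0.5873, -0.1123, 0.0956]
tool_rot: [-3.138, -0.0, 1.574]
contact_force: [0.0, 0.6, -0.0]
opening: 0.0398
time: 21.65
tool_pos: [0.588, -0.1125, 0.0973]
tool_rot: [-3.141, 0.0, 1.574]
contact_force: [-0.2, -0.0, -0.8]
opening: 0.0396
row [0.05 0.   4.78] [-0.02  0.03 -0.04] | now [ 0.588  -0.1125  0.0973] [-1.7998e+02  3.0000e-02  9.0160e+01] t 21.65 open 0.0396 F [-0.22 -0.01 -0.84] T [-0.09   0.086  0.033]
```

View pics/w12z.png

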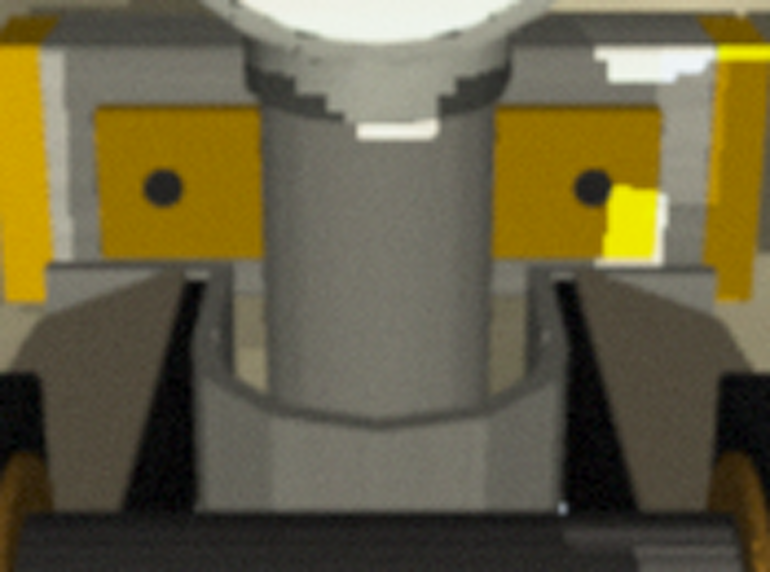

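```bash
python3 -m crank '[[0.05,0,1,0,0,0,0.3],[0.05,0,1.8,0,0,0,0.3],[0.05,0,2.6,0,0,0,0.3],[0.05,0,3.2,0,0,0,0.3],[0.05,0,3.8,0,0,0,0.3]]' 30
python3 -m crank '[[0,0,0.1,0,0,0,0.3],[0,0,0.2,0,0,0,0.3],[0,0,0.3,0,0,0,0.3],[0,0,0.4,0,0,0,0.3]]'
python3 - <<'E'
from look import *
plan([.588,-.112,.0495],90.2)
E
```

```text
time: 22.32
tool_pos: [0.5877, -0.112, 0.0583]
tool_rot: [-3.14, 0.0, 1.574]
contact_force: [-0.1, 0.2, -0.1]
opening: 0.0395
time: 22.82
tool_pos: [0.5878, -0.112, 0.055]
tool_rot: [-3.141, 0.0, 1.574]
contact_force: [-0.2, 0.7, -0.4]
opening: 0.0395
row [-0.    0.02  0.55] [-0.05  0.02 -0.04] | now [ 0.5878 -0.112   0.055 ] [-1.7995e+02  2.0000e-02  9.0160e+01] t 22.82 open 0.0395 F [-0.17  0.71 -0.43] T [-0.086  0.035  0.024]
```

```bash
python3 -m crank '[[0,0,0.1,0,0,0,0.3],[0,0,0.2,0,0,0,0.3],[0,0,0.3,0,0,0,0.3],[0,0,0.4,0,0,0,0.3],[0,0,0.4,0,0,0,0.3]]'
python3 -m crank '[[0,0,0.05,0,0,0,0.3],[0,0,0.1,0,0,0,0.3],[0,0,0.1,0,0,0,0.3]]'
python3 - <<'E'
from look import *
plan([.588,-.112,.0495],90.2)
E
```

```text
time: 23.45
tool_pos: [0.5877, -0.1119, 0.0507]
tool_rot: [-3.14, 0.0, 1.574]
contact_force: [0.5, -0.1, 0.7]
opening: 0.0396
time: 23.82
tool_pos: [0.5877, -0.112, 0.0498]
tool_rot: [-3.14, 0.0, 1.574]
contact_force: [0.7, -0.8, -0.9]
opening: 0.0394
row [-0.    0.03  0.03] [-0.07  0.01 -0.04] | now [ 0.5877 -0.112   0.0498] [-1.7993e+02  1.0000e-02  9.0160e+01] t 23.82 open 0.0394 F [ 0.69 -0.75 -0.91] T [-0.009  0.014 -0.006]
```

```bash
python3 -m crank '[[0,0,0.05,0,0,0,0.3],[0,0,0.1,0,0,0,0.3],[0,0,0.1,0,0,0,0.3]]'
python3 -m crank '[[0,0,0.05,0,0,0,0.3],[0,0,0.1,0,0,0,0.3],[0,0,0.1,0,0,0,0.3]]'
python3 - <<'E'
from look import *
plan([.588,-.112,.0495],90.2)
c=snap('wrist','w13')
z=cv2.cvtColor(c['frame'],cv2.COLOR_RGB2BGR)[210:340,195:370]; cv2.imwrite('pics/w13z.png',cv2.resize(z,None,fx=4.4,fy=4.4,interpolation=2))
E
```

```text
time: 24.2
tool_pos: [0.5878, -0.112, 0.0497]
tool_rot: [-3.141, 0.0, 1.574]
contact_force: [-2.4, 1.2, 6.6]
opening: 0.0397
time: 24.58
tool_pos: [0.5878, -0.112, 0.0497]
tool_rot: [-3.141, 0.001, 1.574]
contact_force: [-4.8, 0.7, 14.0]
opening: 0.0393
row [-0.    0.02  0.02] [-0.03  0.03 -0.04] | now [ 0.5878 -0.112   0.0497] [-1.7997e+02  3.0000e-02  9.0160e+01] t 24.57 open 0.0393 F [-4.82  0.74 14.05] T [ 0.162  1.057 -0.009]
```

View pics/w13z.png

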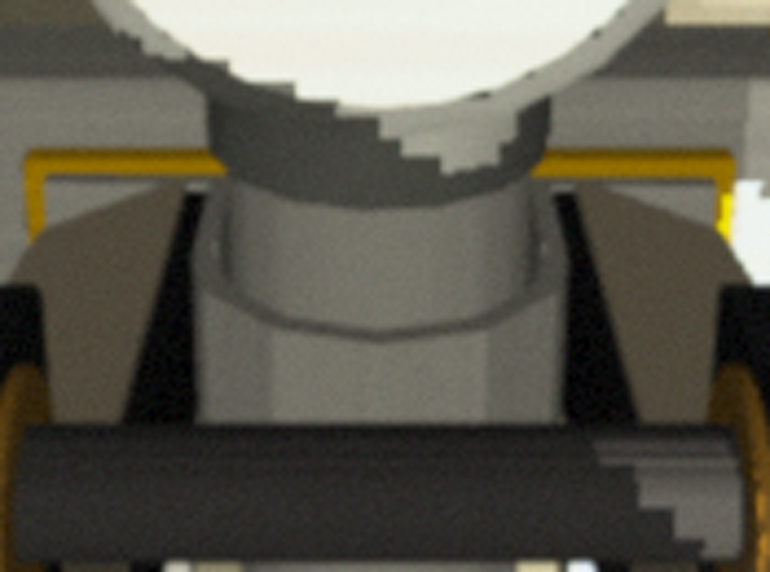

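```bash
python3 -m crank '[[0,0,-0.1,0,0,0,0.3],[0,0,-0.1,0,0,0,0.35],[0,0,-0.1,0,0,0,0.45],[0,0,-0.1,0,0,0,0.57],[0,0,-0.1,0,0,0,0.57]]'
python3 -m crank '[[0,0,-2,0,0,0,0.57],[0,0,-5,0,0,0,0.57],[0,0,-10,0,0,0,0.57],[0,0,-15,0,0,0,0.57],[-5,0,-16,0,0,0,0.57]]'
python3 -m crank '[[0,0,0,0,0,0,0.57],[0,0,0,0,0,0,0.57]]'
python3 - <<'E'
from look import *
binplan([.6176,.2118,.0477],1.3,.09)
c=snap('wrist','w14')
E
```

```text
time: 25.25
tool_pos: [0.5877, -0.112, 0.0485]
tool_rot: [-3.14, 0.0, 1.574]
contact_force: [0.3, -0.1, 0.1]
opening: 0.0516
time: 25.88
tool_pos: [0.59, -0.1603, 0.2131]
tool_rot: [3.136, 0.002, 1.578]
contact_force: [1.0, -0.3, -0.3]
opening: 0.0521
time: 26.12
tool_pos: [0.5877, -0.1616, 0.208]
tool_rot: [-3.139, -0.001, 1.573]
contact_force: [-0.3, -0.1, -0.4]
opening: 0.0524
row [37.27  0.91  7.33] [-11.17 -11.19 -92.37] | now [ 0.5877 -0.1616  0.208 ] [-1.7985e+02 -5.0000e-02  9.0120e+01] t 26.12 open 0.0524 F [-0.3  -0.09 -0.43] T [-0.048  0.018 -0.021]
```

View pics/w14.png

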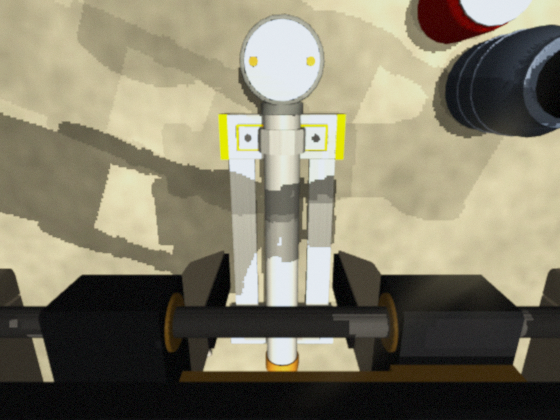

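```bash
python3 -m crank '[[4,0.3,0,0,0,-10,0.57],[9,0.5,0,0,0,-20,0.57],[14,0.7,0,0,0,-30,0.57],[20,0.9,0,0,0,-40,0.57],[26,0.9,0,0,0,-50,0.57]]' 20
python3 -m crank '[[0,0,0,0,0,-10,0.57],[0,0,0,0,0,-20,0.57]]' >/dev/null
python3 - <<'E'
from look import *
binplan([.6176,.2118,.0477],1.3,.09)
E
```

```text
time: 26.8
tool_pos: [0.5956, 0.1009, 0.208]
tool_rot: [-3.14, -0.002, 2.453]
contact_force: [0.9, 0.2, 0.6]
opening: 0.0526
row [ 3.61 10.47  7.29] [ -2.44 -14.05 -22.19] | now [0.5955 0.1005 0.2079] [-1.7994e+02 -1.5000e-01  1.6069e+02] t 27.05 open 0.0523 F [ 0.7  -0.16  0.42] T [-0.008 -0.014 -0.004]
```

```bash
python3 -m crank '[[1,4,1,-1,-4,-8,0.57],[2,7,3,-2,-8,-14,0.57],[3.6,10.5,5,-2.4,-12,-20,0.57],[3.6,10.5,7.3,-2.4,-14,-22.2,0.57],[3.6,10.5,7.3,-2.4,-14,-22.2,0.57]]' 20
python3 -m crank '[[0,0,0,0,0,0,0.57],[0,0,0,0,0,0,0.57],[0,0,0,0,0,0,0.57]]'
python3 - <<'E'
from look import *
binplan([.6176,.2118,.0477],1.3,.025)
c=snap('wrist','w15')
E
```

```text
time: 27.68
tool_pos: [0.5954, 0.2101, 0.1332]
tool_rot: [-3.134, 0.239, -3.095]
contact_force: [-0.5, 0.5, -1.0]
opening: 0.052
time: 28.05
tool_pos: [0.5986, 0.2088, 0.1365]
tool_rot: [-3.136, 0.246, -3.099]
contact_force: [0.1, -0.0, 0.0]
opening: 0.0523
row [0.31 0.27 6.58] [-0.16  0.11 -0.57] | now [0.5986 0.2088 0.1365] [-179.65   14.11 -177.54] t 28.05 open 0.0523 F [ 0.07 -0.04  0.04] T [ 0.011  0.117 -0.027]
```

View pics/w15.png

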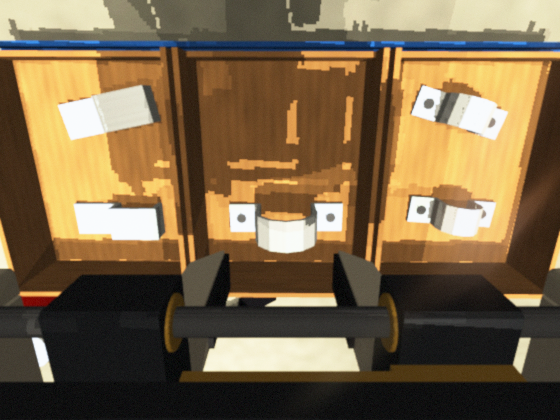

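Remaining large saddle's holes are at (241.5,218) and (330.5,217).

Run:
```python
from look import *
c=load('w15')
M,v=saddle(c,(241.7,218.2),(330.5,217.4))
binplan(M,1.3,.0265)
```

```text
sole mid [0.6166 0.2124 0.0475] bin-frame [0.0334 0.003  0.003 ] len 0.0614 yaw rel bin (of y) -1.36
row [0.39 0.33 6.41] [-0.17  0.09 -0.56] | now [0.5985 0.2088 0.1363] [-179.65   14.09 -177.53] t 28.1 open 0.0524 F [-0.36 -0.17  0.25] T [ 0.031  0.198 -0.004]
```

```bash
python3 -m crank '[[0.35,0.33,2,-0.1,0.1,-0.5,0.57],[0.35,0.33,4,-0.1,0.1,-0.5,0.57],[0.35,0.33,5.5,-0.1,0.1,-0.5,0.57],[0.35,0.33,6.3,-0.1,0.1,-0.5,0.57],[0.35,0.33,6.3,-0.1,0.1,-0.5,0.57]]' 20
python3 -m crank '[[0,0,0,0,0,0,0.57],[0,0,0,0,0,0,0.57]]'
python3 - <<'E'
from look import *
binplan([.6166,.2124,.0475],1.3,.025)
c=snap('wrist','w16')
E
```

```text
time: 28.72
tool_pos: [0.6097, 0.2123, 0.073]
tool_rot: [-3.135, 0.242, -3.089]
contact_force: [0.2, 0.6, 0.5]
opening: 0.0526
time: 28.98
tool_pos: [0.6101, 0.2126, 0.0745]
tool_rot: [-3.135, 0.244, -3.089]
contact_force: [0.1, 0.3, -0.2]
opening: 0.0526
row [ 0.02 -0.04  0.28] [-0.06  0.01 -0.01] | now [0.6101 0.2126 0.0745] [-179.62   14.01 -176.97] t 28.98 open 0.0526 F [ 0.11  0.33 -0.24] T [ 0.044  0.142 -0.048]
```

View pics/w16.png

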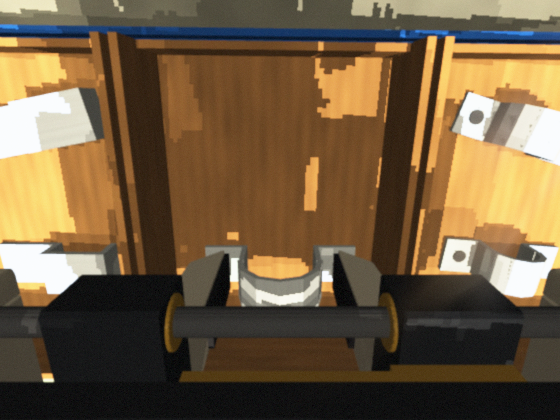

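```bash
python3 -m crank '[[0,-0.03,0.15,0,0,0,0.57],[0,-0.03,0.28,0,0,0,0.57],[0,-0.03,0.28,0,0,0,0.4],[0,-0.03,0.28,0,0,0,0.3],[0,-0.03,0.28,0,0,0,0.3]]' 15
python3 -m crank '[[0,0,0,0,0,0,0.3],[0,0,0,0,0,0,0.3]]' 15
python3 - <<'E'
from look import *
binplan([.6166,.2124,.0475],1.3,.025)
E
```

```text
time: 29.65
tool_pos: [0.6104, 0.2122, 0.0709]
tool_rot: [-3.135, 0.243, -3.089]
contact_force: [-0.4, -0.4, -0.8]
opening: 0.0399
time: 29.9
tool_pos: [0.6104, 0.2122, 0.071]
tool_rot: [-3.135, 0.243, -3.089]
contact_force: [-0.4, -0.1, 1.0]
opening: 0.0397
row [-0.03 -0.   -0.07] [-0.07 -0.06 -0.  ] | now [0.6104 0.2122 0.071 ] [-179.61   13.93 -176.96] t 29.9 open 0.0397 F [-0.42 -0.1   1.  ] T [0.04  0.203 0.029]
```

```bash
python3 -m crank '[[0,0,-1,0,0,0,0.3],[0,0,-4,0,0,0,0.3],[0,0,-9,0,0,0,0.3],[0,0,-13,0,5,0,0.3],[0,0,-14,0,14,0,0.3]]' 30
python3 -m crank '[[0,-4,0,0,0,10,0.3],[-0,-8,0,0,0,20,0.3],[-2,-13,0,0,0,30,0.3],[-3,-18,0,0,0,40,0.3],[-4,-23,0,0,0,50,0.3]]' 30
python3 - <<'E'
from look import *
plan([.588,-.322,.15],90.2)
E
```

```text
time: 30.52
tool_pos: [0.5764, 0.2121, 0.2122]
tool_rot: [-3.137, 0.002, -3.089]
contact_force: [-0.1, 1.0, -1.1]
opening: 0.0395
time: 31.15
tool_pos: [0.6287, -0.0177, 0.2093]
tool_rot: [-3.137, 0.005, 2.315]
contact_force: [1.5, 0.5, -1.1]
opening: 0.0394
row [-19.6  -23.57   6.13] [-0.13  0.37 42.42] | now [ 0.6287 -0.0177  0.2093] [-179.75    0.29  132.62] t 31.15 open 0.0394 F [ 1.54  0.49 -1.08] T [0.006 0.022 0.002]
```

```bash
python3 -m crank '[[-3,-4,0,0,0,10,0.3],[-7,-8,0,0,0,20,0.3],[-11,-13,0,0,0.1,30,0.3],[-15,-18,0,0,0.2,40,0.3],[-18,-21,2,-0.1,0.3,42.4,0.3]]' 30
python3 -m crank '[[0,0,0,0,0,0,0.3],[0,0,0,0,0,0,0.3],[0,0,0,0,0,0,0.3]]'
python3 - <<'E'
from look import *
plan([.588,-.322,.15],90.2)
E
```

```text
time: 31.78
tool_pos: [0.5973, -0.2944, 0.1927]
tool_rot: [3.139, 0.004, 1.576]
contact_force: [0.8, 0.0, -1.0]
opening: 0.0397
time: 32.15
tool_pos: [0.598, -0.2899, 0.1912]
tool_rot: [3.142, 0.002, 1.582]
contact_force: [-0.8, 0.8, -0.2]
opening: 0.0394
row [-3.2  -1.03  4.13] [0.   0.1  0.45] | now [ 0.598  -0.2899  0.1912] [1.800e+02 1.000e-01 9.065e+01] t 32.15 open 0.0394 F [-0.79  0.79 -0.2 ] T [-0.075  0.055 -0.034]
```

```bash
python3 -m crank '[[-1.5,-0.5,1,0,0,0.4,0.3],[-3.2,-1,3,0,0.1,0.4,0.3],[-3.2,-1,5,0,0.1,0.4,0.3],[-3.2,-1,7,0,0.1,0.4,0.3],[-3.2,-1,9,0,0.1,0.4,0.3]]' 30
python3 -m crank '[[0,0,0.3,0,0,0,0.3],[0,0,0.3,0,0,0,0.3],[0,0,0.3,0,0,0,0.3]]'
python3 - <<'E'
from look import *
plan([.588,-.322,.0495],90.2)
c=snap('wrist','w17')
z=cv2.cvtColor(c['frame'],cv2.COLOR_RGB2BGR)[190:320,195:370]; cv2.imwrite('pics/w17z.png',cv2.resize(z,None,fx=4.4,fy=4.4,interpolation=2))
E
```

```text
time: 32.78
tool_pos: [0.5865, -0.3243, 0.0978]
tool_rot: [-3.139, -0.001, 1.572]
contact_force: [-1.2, -0.5, -1.1]
opening: 0.0396
time: 33.15
tool_pos: [0.5879, -0.324, 0.0981]
tool_rot: [3.141, 0.0, 1.573]
contact_force: [-0.2, 0.4, -0.1]
opening: 0.04
row [0.2  0.01 4.86] [ 0.01  0.03 -0.07] | now [ 0.5879 -0.324   0.0981] [1.7999e+02 3.0000e-02 9.0130e+01] t 33.15 open 0.04 F [-0.22  0.44 -0.07] T [-0.037  0.066  0.006]
```

View pics/w17z.png

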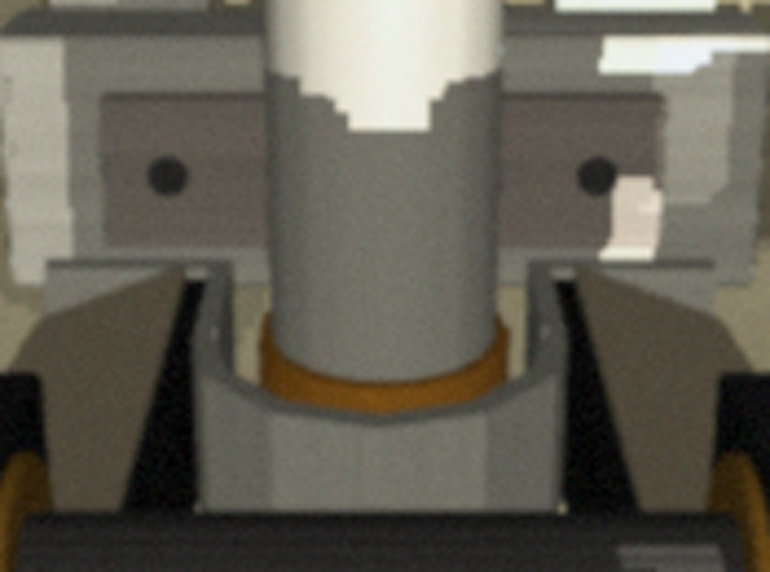

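```bash
python3 -m crank '[[0.15,0.07,1,0,0,0,0.3],[0.15,0.07,1.8,0,0,0,0.3],[0.15,0.07,2.6,0,0,0,0.3],[0.15,0.07,3.2,0,0,0,0.3],[0.15,0.07,3.8,0,0,0,0.3]]' 30
python3 -m crank '[[0,0,0.1,0,0,0,0.3],[0,0,0.2,0,0,0,0.3],[0,0,0.3,0,0,0,0.3],[0,0,0.4,0,0,0,0.3],[0,0,0.5,0,0,0,0.3]]'
python3 -m crank '[[0,0,0.1,0,0,0,0.3],[0,0,0.2,0,0,0,0.3],[0,0,0.3,0,0,0,0.3],[0,0,0.3,0,0,0,0.3]]'
python3 - <<'E'
from look import *
plan([.588,-.322,.0495],90.2)
E
```

```text
time: 33.83
tool_pos: [0.5882, -0.3219, 0.0588]
tool_rot: [-3.14, -0.001, 1.573]
contact_force: [-0.6, 0.7, 0.0]
opening: 0.0396
time: 34.45
tool_pos: [0.5883, -0.3219, 0.0544]
tool_rot: [-3.141, -0.0, 1.573]
contact_force: [1.0, -0.3, -0.8]
opening: 0.0395
time: 34.95
tool_pos: [0.5882, -0.3219, 0.0512]
tool_rot: [-3.14, -0.001, 1.573]
contact_force: [1.0, -0.1, -0.2]
opening: 0.0394
row [-0.01 -0.02  0.17] [-0.07 -0.03 -0.06] | now [ 0.5882 -0.3219  0.0512] [-1.7993e+02 -3.0000e-02  9.0140e+01] t 34.95 open 0.0394 F [ 1.02 -0.06 -0.2 ] T [-0.101  0.099 -0.037]
```

```bash
python3 -m crank '[[-0.05,0,0.1,0,0,0,0.3],[-0.05,0,0.15,0,0,0,0.3],[-0.05,0,0.2,0,0,0,0.3],[-0.05,0,0.2,0,0,0,0.3]]'
python3 -m crank '[[0,0,0.1,0,0,0,0.3],[0,0,0.1,0,0,0,0.3]]'
python3 - <<'E'
from look import *
plan([.588,-.322,.0495],90.2)
c=snap('wrist','w18')
z=cv2.cvtColor(c['frame'],cv2.COLOR_RGB2BGR)[210:340,195:370]; cv2.imwrite('pics/w18z.png',cv2.resize(z,None,fx=4.4,fy=4.4,interpolation=2))
E
```

```text
time: 35.45
tool_pos: [0.5882, -0.3225, 0.0498]
tool_rot: [-3.141, -0.0, 1.573]
contact_force: [-1.7, 0.1, 5.0]
opening: 0.0392
time: 35.7
tool_pos: [0.5883, -0.3225, 0.0498]
tool_rot: [-3.141, 0.0, 1.573]
contact_force: [-3.7, 1.6, 10.6]
opening: 0.0393
row [ 0.05 -0.03  0.03] [-0.04  0.01 -0.05] | now [ 0.5883 -0.3225  0.0498] [-1.7996e+02  1.0000e-02  9.0150e+01] t 35.7 open 0.0393 F [-3.7   1.61 10.59] T [0.201 0.86  0.013]
```

View pics/w18z.png

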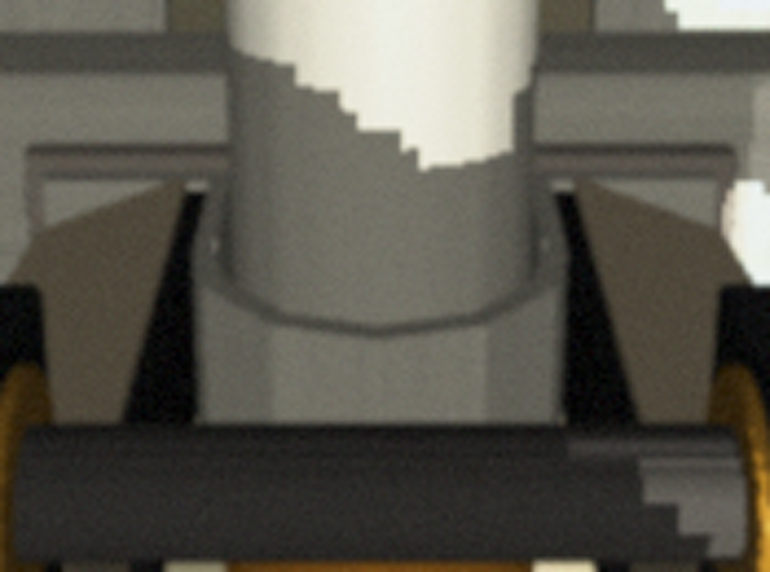

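Seated, same picture as the first. Release and retreat.

```bash
python3 -m crank '[[0,0,-0.1,0,0,0,0.3],[0,0,-0.1,0,0,0,0.35],[0,0,-0.1,0,0,0,0.45],[0,0,-0.1,0,0,0,0.57],[0,0,-0.1,0,0,0,0.57]]'
python3 -m crank '[[0,0,-2,0,0,0,0.57],[0,0,-5,0,0,0,0.57],[0,0,-10,0,0,0,0.57],[0,0,-15,0,0,0,0.57],[-5,0,-16,0,0,0,0.57]]'
python3 -m crank '[[0,0,0,0,0,0,0.57],[0,0,0,0,0,0,0.57]]'
python3 - <<'E'
from look import *
snap('wrist','w19')
E
python3 -m crank '[[0,-5,-2,0,0,0,0.57],[0,-10,-4,0,0,0,0.57],[0,-15,-4,0,0,0,0.57],[-3,-18,-4,0,0,0,0.57],[-3,-18,-4,0,0,0,0.57]]'
python3 - <<'E'
from look import *
c=snap('top','t20'); s=snap('scene','s20')
a=cv2.resize(cv2.cvtColor(c['frame'],cv2.COLOR_RGB2BGR)[180:260,230:425],None,fx=4,fy=4,interpolation=2)
cv2.imwrite('pics/t20z.png',a)
cv2.imwrite('pics/s20z.png',cv2.resize(cv2.cvtColor(s['frame'],cv2.COLOR_RGB2BGR)[150:310,220:420],None,fx=3.7,fy=3.7,interpolation=2))
plan([.5,-.3,.2],90)
E
```

```text
time: 36.38
tool_pos: [0.5882, -0.3224, 0.0488]
tool_rot: [-3.14, -0.001, 1.573]
contact_force: [-0.1, -0.7, 0.4]
opening: 0.0518
time: 37.0
tool_pos: [0.5909, -0.3709, 0.2148]
tool_rot: [3.136, 0.004, 1.578]
contact_force: [1.0, -0.7, 0.1]
opening: 0.0522
time: 37.25
tool_pos: [0.5881, -0.372, 0.2082]
tool_rot: [-3.139, -0.002, 1.573]
contact_force: [0.6, 0.5, 0.1]
opening: 0.0525
time: 37.92
tool_pos: [0.407, -0.4034, 0.2494]
tool_rot: [-3.14, -0.001, 1.571]
contact_force: [0.5, 0.1, 0.7]
opening: 0.0523
row [10.19  9.14  4.92] [-0.06 -0.08  0.13] | now [ 0.4089 -0.4022  0.2491] [-1.7994e+02 -8.0000e-02  9.0130e+01] t 38.02 open 0.0524 F [-0.84 -0.81 -0.65] T [-0.115  0.053 -0.009]
```

View pics/w19.png

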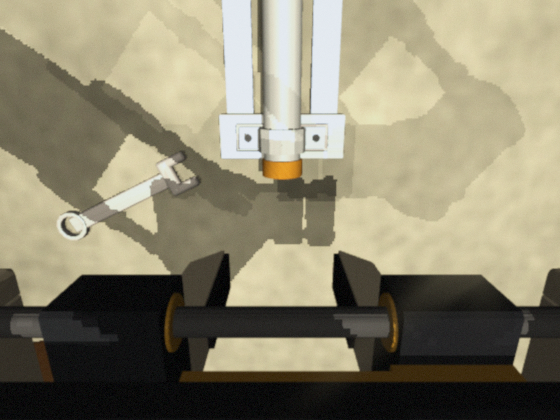

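View pics/t20z.png

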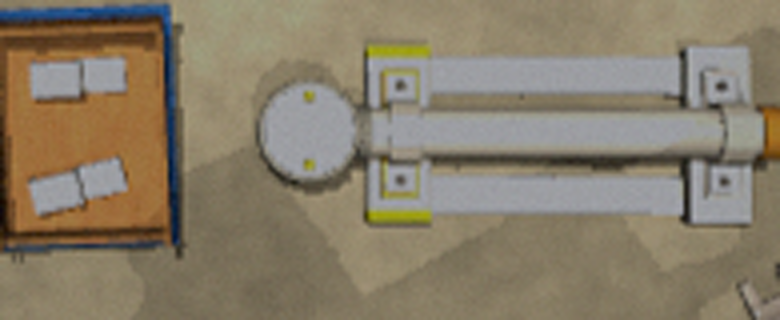

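View pics/s20z.png

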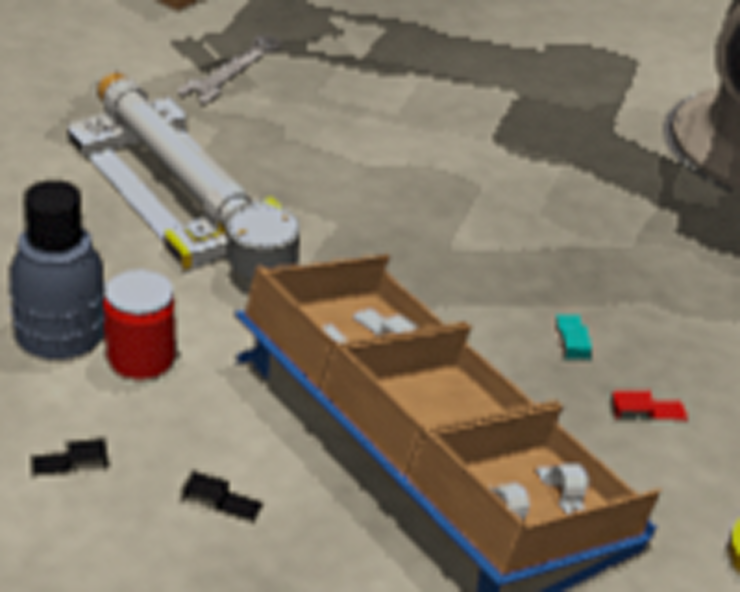

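Both saddles sit centred on their plates: yellow rim even all round at top-view (400,133), plain at (723,133). The bystanders haven't moved. I'll let the arm settle and hand in.

```bash
python3 -m crank '[[0,0,0,0,0,0,0.57],[0,0,0,0,0,0,0.57]]'; python3 -c "
from cell import robot; print(robot.hand_in(), robot.observe()['time'])"
```

```text
time: 38.28
tool_pos: [0.4094, -0.4022, 0.2492]
tool_rot: [-3.14, -0.001, 1.575]
contact_force: [-0.2, -0.0, -0.1]
opening: 0.0522
the job is handed in; nothing more can be done
the job is handed in; nothing more can be done
```

The conduit is in both cradles with the cast box beyond the yellow strut, a large saddle sits over the pipe on each strut, and the job was handed in at about 38 s.

- **Conduit:** A trial lift at 73 mm from the origin was box-heavy by about 22 mm, so I regripped at about 95 mm and the second lift was nearly balanced. It stayed level to within about 1 px in the scene view, and it was lowered slowly until the frame took its weight.
- **Saddles:** The green-flag bin's two saddles were gripped by the loop and pressed down with 10 to 14 N. Tool height at contact matched the feet being on the plates to within about 0.5 mm.
- **Last checks:** The wrist and top views show both saddles square, with their holes over the plate holes and an even rim around the feet. The large-saddle bin is empty, and the small saddles, clips, look-alikes and spanner, tape and tin look undisturbed by eye. The gripper is clear with no contact force.
- **Disagreements:** The box centre was measured within about 1.5 mm of its ideal place along the frame. The bush end read about 13 mm further out than I expected, but that reading was at the edge of the picture behind the gripper, so I did not rely on it. The first top-camera readings of the conduit were 2 to 4 mm off the wrist readings, and I used the wrist readings.

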